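# Make up the biscuit tin to three and take off its outer lid alone

## Robot

A 6-joint arm with a two-finger parallel gripper is mounted at the origin on the work surface. World frame = base frame: x ahead of the robot, y to its left, z up, the work surface at z = 0. Lengths are in m, angles in rad, forces in N, time in s.
With the tool pointing down it reaches from about 0.425 to 0.95 m from the base axis. Payload 14.7 kg.
Tool frame: the origin (TCP) lies at the very end of the fingers, on their centre line; the grasp point (between the pads) lies 19 mm behind it; x points along the fingers, y is the direction in which the jaws open and shut, and the axes are right-handed (so a half turn about x gives the same grasp; the last joint's range is limited). The gripper opens to 85 mm and grips with 20 to 120 N. Pads are 22 mm wide; open, the fingers measure 114 mm over their backs; the gripper's body (76 mm by 85 mm) begins 54 mm behind the grasp point. The pads swing forward as they close: fully open they stand 13 mm farther back than shut.
Start: joints at [-1.307, 0.48, 1.596, -0, 1.065, -0.047], TCP at [0.199, -0.619, 0.231] pointing down, gripper open.
Joint ranges: [-2.75, 2.75], [-0.82, 2.05], [0.23, 2.67], [-1.56, 4.7], [0.09, 2.69], [-2.92, 2.92]. Speed limits (rad/s): [1.89, 1.89, 2.39, 3.01, 3.01, 3.01].

## Interface

Orientations are given as a rotation vector (axis times angle).
In Python, from workcell import * gives the robot as it stands.
- The arm moves only by the shell command python3 -m jog 'ROWS'. ROWS is JSON, a list of rows, each an object of numbers: "dx", "dy", "dz": the shift along the world's x, y, z in mm; "turn": the turn about the world's z in degrees; "fingers": the opening, from 0 (shut) to 1 (fully open). In form: [{"dx": .., "dy": .., "dz": .., "turn": .., "fingers": ..}, ...]. A call has 1 to 5 rows; each row is the pose to reach, as a shift and turn from the pose commanded when the call began; what a row does not reach only later rows make up. A row lasts 1/10 s, in which the tool goes at most 50 mm and 8.59 degrees, less where a joint would pass 70% of its speed; a pose out of reach is approached as far as the arm can. A call with a gripper value outside its range is refused whole. The fingers move at their own pace and stop on an object; the grip force is fixed at half the most. Time passes only in rows, so rows that repeat a pose let the fingers close. It gives the time, the measured TCP pose, the force and the opening at its end, in the units of the state.
- observe(): the state, without advancing time (a new reading comes with each control period).
- snapshot(name): name is "side" or "top"; returns a dict with "pixels" (480x640x3 uint8, red, green, blue), "camera_matrix" (3x3 intrinsics, pixels), "k1" (the pictures are not rectified: a ray, as slopes to the right and down, at radius r is drawn at 1 + k1 r^2 times it, then the intrinsics apply), "xyz" and "attitude" of the camera in the world. Camera axes: x right, y down, z forward; pixel columns grow to the right and rows downward; lengths in m; the calibration is good to about 2 mm. A picture is of the moment at which its call begins. There is no depth.
- finish_job(): hands the job in, once; it reports no verdict.
The state is a dict: "clock": time; "q": joint angles; "qd": joint speeds; "effort": joint torques, N m; "position": TCP position; "tool_rot": TCP orientation; "contact_force": force on the tool from outside, world axes, zero at the start; "ft_torque": the same for the moment, N m; "gripper_width": opening from 0.0 (shut) to 1.0 (fully open).
Only numpy, scipy, OpenCV 4.12 (cv2) and the standard library are available. Lean on these libraries where they do the work, as an engineer would, in place of code of your own. Each camera call takes 0.05 s, during which the arm holds its last target.

## Task

The round tin already holds one biscuit: gently put two more from the wooden board into it, so that it holds exactly three, and leave the other two on the board. Then take the nested pair of lids together by the wooden post in the middle, lower it (do not drop it) onto the tin so that the inner lid sits level and fully home, and let go. Finally grip the outer lid by the collar round the post and lift it alone, leaving the inner lid closed and undisturbed on the tin; finish while still holding the outer lid level, at least 10 cm above where it sat, and leave everything else on the table where it stands.

Things in the scene. Friction and masses are not known exactly. Their poses are not given: they have to be found in the camera images.
- tin: Open round plain-metal tin, loose, 0.9 kg: outer diameter 160 mm, height 50 mm, wall and floor 3 mm (inside diameter 154 mm, inner floor 3 mm above the table). Origin: centre of its underside; z up.
- inner_lid: Inner lid, plain metal, about 0.3 kg; at the start it stands on the table with the outer lid lying on it. Upwards from its underside: plug 8 mm deep, 138 widening to 147 mm diameter, goes into the tin; flange 164 mm wide, rests on the tin's rim (lid underside then 42 mm above the tin's); raised middle, 14 mm up, carries the outer lid. Origin: centre of underside; z up.
- post_top (a point): Top centre of the inner lid's upright round wooden post, 26 mm diameter, 72 mm above that lid's underside. It passes up through the outer lid's hole and stands 28 mm above the collar; lifting by it carries both lids.
- outer_lid: Outer lid, plain flat metal disc 172 mm across, 4 mm thick, about 0.22 kg, lying loose on the inner lid, its underside 14 mm above the inner lid's. A hole of 33 mm in the middle lets the post through with about 3.5 mm play. Origin: centre of the disc's underside; z up.
- collar_top (a point): Centre of the top of the outer lid's round dark-steel collar, which stands round the post: outer diameter 50 mm, rising 26 mm above the disc's upper face; this point is 30 mm above the outer lid's origin.
- board: Square wooden board, fixed, 165 x 165 mm, 12 mm thick, four biscuits on it about 80 mm apart in a square. Origin: centre of the underside.
- biscuit0: The biscuit that is in the tin at the start, lying flat on its floor off the centre. Hard round biscuit, diameter 40 mm, 18 mm thick, 25 g. Origin: centre of its underside.
- biscuit1: One of the four like biscuits on the board (diameter 40 mm, 18 mm thick, 25 g, lying flat). Any two of the four may be taken. Origin: centre of its underside.
- biscuit2: One of the four like biscuits on the board (diameter 40 mm, 18 mm thick, 25 g, lying flat). Any two of the four may be taken. Origin: centre of its underside.
- biscuit3: One of the four like biscuits on the board (diameter 40 mm, 18 mm thick, 25 g, lying flat). Any two of the four may be taken. Origin: centre of its underside.
- biscuit4: One of the four like biscuits on the board (diameter 40 mm, 18 mm thick, 25 g, lying flat). Any two of the four may be taken. Origin: centre of its underside.
- apple_a: Bystander, to be left alone: yellow apple, 72 mm across, 66 mm tall. Origin at its underside.
- apple_b: Bystander, to be left alone: second yellow apple, 72 mm across, 66 mm tall. Origin at its underside.
- ramekin: Bystander, to be left alone: white ceramic bowl, 80 mm across, 50 mm tall. Origin at its underside.
- jar: Bystander, to be left alone: amber glass jar with a steel cap, 56 mm across, 90 mm tall. Origin at its underside.
- spoon: Bystander, to be left alone: steel spoon lying flat, 170 mm long, under 25 mm tall. Origin at its underside.
- brush: Bystander, to be left alone: wooden pastry brush lying flat, 180 mm long, under 25 mm tall. Origin at its underside.
Mind the look-alikes: they are no part of the job. Leave any turquoise look-alike of the outer_lid alone.

How it is judged:
On the way, in this order (a step that is already met when the one before it is completed fails the run):
1. exactly three biscuits lie in the tin and the other two on the board, let go ((((horizontal distance between biscuit0 and tin below 0.068 m and z of biscuit0 in the frame of tin between -0.004 and 0.033 m) and (horizontal distance between biscuit1 and tin below 0.068 m and z of biscuit1 in the frame of tin between -0.004 and 0.033 m) and (horizontal distance between biscuit2 and tin below 0.068 m and z of biscuit2 in the frame of tin between -0.004 and 0.033 m) and (horizontal distance between biscuit3 and board below 0.1 m and z of biscuit3 in the frame of board between 0.006 and 0.035 m) and (horizontal distance between biscuit4 and board below 0.1 m and z of biscuit4 in the frame of board between 0.006 and 0.035 m)) or ((horizontal distance between biscuit0 and tin below 0.068 m and z of biscuit0 in the frame of tin between -0.004 and 0.033 m) and (horizontal distance between biscuit1 and tin below 0.068 m and z of biscuit1 in the frame of tin between -0.004 and 0.033 m) and (horizontal distance between biscuit2 and board below 0.1 m and z of biscuit2 in the frame of board between 0.006 and 0.035 m) and (horizontal distance between biscuit3 and tin below 0.068 m and z of biscuit3 in the frame of tin between -0.004 and 0.033 m) and (horizontal distance between biscuit4 and board below 0.1 m and z of biscuit4 in the frame of board between 0.006 and 0.035 m)) or ((horizontal distance between biscuit0 and tin below 0.068 m and z of biscuit0 in the frame of tin between -0.004 and 0.033 m) and (horizontal distance between biscuit1 and tin below 0.068 m and z of biscuit1 in the frame of tin between -0.004 and 0.033 m) and (horizontal distance between biscuit2 and board below 0.1 m and z of biscuit2 in the frame of board between 0.006 and 0.035 m) and (horizontal distance between biscuit3 and board below 0.1 m and z of biscuit3 in the frame of board between 0.006 and 0.035 m) and (horizontal distance between biscuit4 and tin below 0.068 m and z of biscuit4 in the frame of tin between -0.004 and 0.033 m)) or ((horizontal distance between biscuit0 and tin below 0.068 m and z of biscuit0 in the frame of tin between -0.004 and 0.033 m) and (horizontal distance between biscuit1 and board below 0.1 m and z of biscuit1 in the frame of board between 0.006 and 0.035 m) and (horizontal distance between biscuit2 and tin below 0.068 m and z of biscuit2 in the frame of tin between -0.004 and 0.033 m) and (horizontal distance between biscuit3 and tin below 0.068 m and z of biscuit3 in the frame of tin between -0.004 and 0.033 m) and (horizontal distance between biscuit4 and board below 0.1 m and z of biscuit4 in the frame of board between 0.006 and 0.035 m)) or ((horizontal distance between biscuit0 and tin below 0.068 m and z of biscuit0 in the frame of tin between -0.004 and 0.033 m) and (horizontal distance between biscuit1 and board below 0.1 m and z of biscuit1 in the frame of board between 0.006 and 0.035 m) and (horizontal distance between biscuit2 and tin below 0.068 m and z of biscuit2 in the frame of tin between -0.004 and 0.033 m) and (horizontal distance between biscuit3 and board below 0.1 m and z of biscuit3 in the frame of board between 0.006 and 0.035 m) and (horizontal distance between biscuit4 and tin below 0.068 m and z of biscuit4 in the frame of tin between -0.004 and 0.033 m)) or ((horizontal distance between biscuit0 and tin below 0.068 m and z of biscuit0 in the frame of tin between -0.004 and 0.033 m) and (horizontal distance between biscuit1 and board below 0.1 m and z of biscuit1 in the frame of board between 0.006 and 0.035 m) and (horizontal distance between biscuit2 and board below 0.1 m and z of biscuit2 in the frame of board between 0.006 and 0.035 m) and (horizontal distance between biscuit3 and tin below 0.068 m and z of biscuit3 in the frame of tin between -0.004 and 0.033 m) and (horizontal distance between biscuit4 and tin below 0.068 m and z of biscuit4 in the frame of tin between -0.004 and 0.033 m))) and contact force between the fingers and biscuit0 below 0.05 N and contact force between the fingers and biscuit1 below 0.05 N and contact force between the fingers and biscuit2 below 0.05 N and contact force between the fingers and biscuit3 below 0.05 N and contact force between the fingers and biscuit4 below 0.05 N), for 0.2 s.
2. the pair of lids is on the tin, inner lid fully home, outer lid still nested on it, both let go (z of inner_lid in the frame of tin between 0.0385 and 0.0455 m and horizontal distance between inner_lid and tin below 0.008 m and angle between the z axis of inner_lid and the z axis of tin, either way round below 0.04 rad and z of outer_lid in the frame of inner_lid below 0.018 m and horizontal distance between outer_lid and inner_lid below 0.008 m and contact force between the fingers and inner_lid below 0.05 N and contact force between the fingers and outer_lid below 0.05 N), for 0.2 s.
At the end, for the whole second after the job is handed in: Fingers alone hold the outer lid still, within 11 degrees of level, 85 mm or more above its nested place; the inner lid, untouched, sits home on the tin (height within 3.5 mm, centred within 8 mm, level within 0.04 rad); exactly three biscuits are in the tin, two on the board ((((horizontal distance between biscuit0 and tin below 0.068 m and z of biscuit0 in the frame of tin between -0.004 and 0.033 m) and (horizontal distance between biscuit1 and tin below 0.068 m and z of biscuit1 in the frame of tin between -0.004 and 0.033 m) and (horizontal distance between biscuit2 and tin below 0.068 m and z of biscuit2 in the frame of tin between -0.004 and 0.033 m) and (horizontal distance between biscuit3 and board below 0.1 m and z of biscuit3 in the frame of board between 0.006 and 0.035 m) and (horizontal distance between biscuit4 and board below 0.1 m and z of biscuit4 in the frame of board between 0.006 and 0.035 m)) or ((horizontal distance between biscuit0 and tin below 0.068 m and z of biscuit0 in the frame of tin between -0.004 and 0.033 m) and (horizontal distance between biscuit1 and tin below 0.068 m and z of biscuit1 in the frame of tin between -0.004 and 0.033 m) and (horizontal distance between biscuit2 and board below 0.1 m and z of biscuit2 in the frame of board between 0.006 and 0.035 m) and (horizontal distance between biscuit3 and tin below 0.068 m and z of biscuit3 in the frame of tin between -0.004 and 0.033 m) and (horizontal distance between biscuit4 and board below 0.1 m and z of biscuit4 in the frame of board between 0.006 and 0.035 m)) or ((horizontal distance between biscuit0 and tin below 0.068 m and z of biscuit0 in the frame of tin between -0.004 and 0.033 m) and (horizontal distance between biscuit1 and tin below 0.068 m and z of biscuit1 in the frame of tin between -0.004 and 0.033 m) and (horizontal distance between biscuit2 and board below 0.1 m and z of biscuit2 in the frame of board between 0.006 and 0.035 m) and (horizontal distance between biscuit3 and board below 0.1 m and z of biscuit3 in the frame of board between 0.006 and 0.035 m) and (horizontal distance between biscuit4 and tin below 0.068 m and z of biscuit4 in the frame of tin between -0.004 and 0.033 m)) or ((horizontal distance between biscuit0 and tin below 0.068 m and z of biscuit0 in the frame of tin between -0.004 and 0.033 m) and (horizontal distance between biscuit1 and board below 0.1 m and z of biscuit1 in the frame of board between 0.006 and 0.035 m) and (horizontal distance between biscuit2 and tin below 0.068 m and z of biscuit2 in the frame of tin between -0.004 and 0.033 m) and (horizontal distance between biscuit3 and tin below 0.068 m and z of biscuit3 in the frame of tin between -0.004 and 0.033 m) and (horizontal distance between biscuit4 and board below 0.1 m and z of biscuit4 in the frame of board between 0.006 and 0.035 m)) or ((horizontal distance between biscuit0 and tin below 0.068 m and z of biscuit0 in the frame of tin between -0.004 and 0.033 m) and (horizontal distance between biscuit1 and board below 0.1 m and z of biscuit1 in the frame of board between 0.006 and 0.035 m) and (horizontal distance between biscuit2 and tin below 0.068 m and z of biscuit2 in the frame of tin between -0.004 and 0.033 m) and (horizontal distance between biscuit3 and board below 0.1 m and z of biscuit3 in the frame of board between 0.006 and 0.035 m) and (horizontal distance between biscuit4 and tin below 0.068 m and z of biscuit4 in the frame of tin between -0.004 and 0.033 m)) or ((horizontal distance between biscuit0 and tin below 0.068 m and z of biscuit0 in the frame of tin between -0.004 and 0.033 m) and (horizontal distance between biscuit1 and board below 0.1 m and z of biscuit1 in the frame of board between 0.006 and 0.035 m) and (horizontal distance between biscuit2 and board below 0.1 m and z of biscuit2 in the frame of board between 0.006 and 0.035 m) and (horizontal distance between biscuit3 and tin below 0.068 m and z of biscuit3 in the frame of tin between -0.004 and 0.033 m) and (horizontal distance between biscuit4 and tin below 0.068 m and z of biscuit4 in the frame of tin between -0.004 and 0.033 m))) and z of inner_lid in the frame of tin between 0.0385 and 0.0455 m and horizontal distance between inner_lid and tin below 0.008 m and angle between the z axis of inner_lid and the z axis of tin, either way round below 0.04 rad and z of outer_lid in the frame of inner_lid above 0.099 m and contact force between the fingers and outer_lid above 1 N and angle between outer_lid's own z axis and vertical below 0.2 rad and linear speed of outer_lid below 0.05 m/s and contact force between each of the fingers, outer_lid and inner_lid below 0.05 N and contact force between outer_lid and tin below 0.05 N and contact force between outer_lid and board below 0.05 N); the arm keeps its last pose, push and grip.
It fails at once if the outer lid is parted from the inner lid (by more than 20 mm) while the inner lid is not fully home on the tin (distance between outer_lid and inner_lid above 0.034 m and not (z of inner_lid in the frame of tin between 0.0385 and 0.0455 m and horizontal distance between inner_lid and tin below 0.008 m and angle between the z axis of inner_lid and the z axis of tin, either way round below 0.04 rad)).
It fails at once if the lids are dropped (they move faster than 0.6 m/s while out of the fingers) (linear speed of inner_lid above 0.6 m/s and contact force between the fingers and inner_lid below 0.05 N and contact force between the fingers and outer_lid below 0.05 N).
It fails at once if a biscuit is dropped or flung (it moves faster than 1.1 m/s while out of the fingers) ((linear speed of biscuit0 above 1.1 m/s and contact force between the fingers and biscuit0 below 0.05 N) or (linear speed of biscuit1 above 1.1 m/s and contact force between the fingers and biscuit1 below 0.05 N) or (linear speed of biscuit2 above 1.1 m/s and contact force between the fingers and biscuit2 below 0.05 N) or (linear speed of biscuit3 above 1.1 m/s and contact force between the fingers and biscuit3 below 0.05 N) or (linear speed of biscuit4 above 1.1 m/s and contact force between the fingers and biscuit4 below 0.05 N)).
It fails at once if a bystander is shifted by more than 30 mm (distance of any of apple_a, apple_b, ramekin, jar, spoon, brush from where it was at the start of the episode above 0.03 m).
It also fails if it takes over 67 s, if anything falls off the work surface, if the arm or the gripper's body presses on something with over 40 N, if the wrist force passes 120 N, or if a joint passes its speed limit or range.

## Working session

There is one attempt and no reset: what is moved stays moved. The work goes in short steps, Python scripts to look and compute and a shell command to move; the robot and the scene stay as the last step left them, time stands still between calls to the robot, and variables do not carry over. Pictures are saved under pics/ and viewed, and the job is handed in when it is done.

```bash
ls; mkdir -p pics; python3 - <<'E'
from workcell import *
import cv2
s=observe();print(s)
for n in("side","top"):
    d=snapshot(n);print(n,{k:v for k,v in d.items() if k!="pixels"})
    cv2.imwrite(f"pics/{n}0.png",d["pixels"][:,:,::-1])
E
```

```text
pics
{'clock': 0.0, 'q': array([-1.30661774e+00,  4.80855898e-01,  1.59688365e+00,  2.36749042e-05,
        1.06509933e+00, -4.66129839e-02]), 'qd': array([-0.00100641, -0.00010297,  0.00113556, -0.00239997,  0.00058064,
       -0.00015635]), 'effort': array([ 1.14457878e-03, -9.50634956e+01, -4.30172968e+01, -2.14471006e-04,
        1.24792193e-02,  5.28347175e-05]), 'position': array([ 0.19868718, -0.61844626,  0.23065313]), 'tool_rot': array([ 2.05420489,  0.32310626, -2.05444343]), 'contact_force': array([-0.12331539,  0.07544637, -0.23304298]), 'ft_torque': array([-0.00459533,  0.03220238,  0.00784686]), 'gripper_width': 0.9993533085520357}
side {'camera_matrix': array([[454.83688706,   0.        , 322.18027068],
       [  0.        , 454.83688706, 244.95321643],
       [  0.        ,   0.        ,   1.        ]]), 'k1': 0.02424884159657324, 'xyz': array([0.17605495, 0.64559503, 0.49328365]), 'attitude': array([-0.59109412,  2.46520789, -1.42010587])}
top {'camera_matrix': array([[570.21808295,   0.        , 325.18778978],
       [  0.        , 570.21808295, 247.57930667],
       [  0.        ,   0.        ,   1.        ]]), 'k1': -0.04442119288657073, 'xyz': array([ 0.46949385, -0.01399326,  1.1199442 ]), 'attitude': array([-2.20630927,  2.17333145, -0.02827744])}
```

View pics/side0.png

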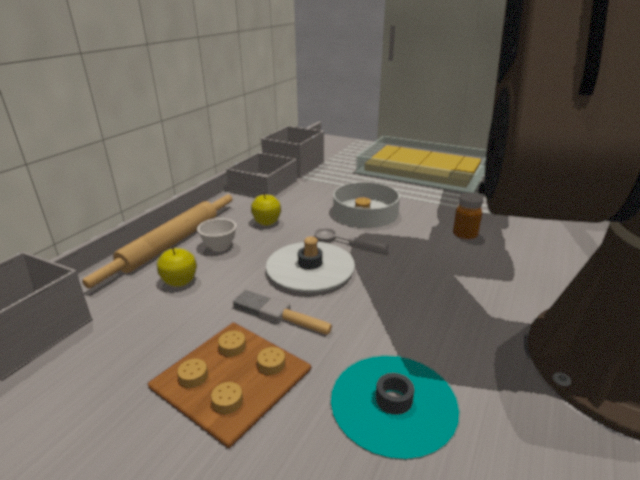

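View pics/top0.png

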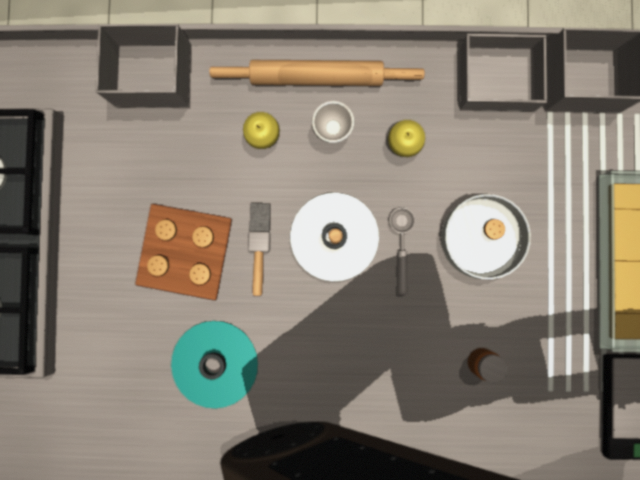

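The side view shows the tin at (366,203), the white nested lids at (311,265) with the post top near (311,240), the board at (230,375), and a turquoise look-alike at (394,402). In the top view the tin is at (487,236), the lids at (335,237), the board at (183,252) and the turquoise one at (214,365). I'll crop in closer.

```bash
cat > h.py <<'E'
from workcell import *
import numpy as np, cv2
from scipy.spatial.transform import Rotation as R
from scipy.optimize import least_squares
def cam(n):
    d=snapshot(n);return d
def proj(d,P):
    P=np.atleast_2d(P); r=R.from_rotvec(d["attitude"]).as_matrix()
    c=(P-d["xyz"])@r; s=c[:,:2]/c[:,2:]; s=s*(1+d["k1"]*(s**2).sum(1,keepdims=True))
    K=d["camera_matrix"]; return s*[K[0,0],K[1,1]]+[K[0,2],K[1,2]]
def tri(obs):
    f=lambda p:np.concatenate([(proj(d,p)[0]-uv)/d["camera_matrix"][0,0]*570 for d,uv in obs])
    q=least_squares(f,[.5,0,.05]);return q.x,np.sqrt((q.fun**2).mean())
def onz(d,uv,z):
    q=least_squares(lambda p:proj(d,[p[0],p[1],z])[0]-uv,[.5,0]);return q.x
def crop(d,u0,v0,u1,v1,k,name):
    im=d["pixels"][v0:v1,u0:u1,::-1]; cv2.imwrite("pics/"+name,cv2.resize(im,None,fx=k,fy=k,interpolation=cv2.INTER_CUBIC))
E
python3 - <<'E'
from h import *
s=snapshot("side");t=snapshot("top")
crop(s,250,170,410,300,5,"s_lid.png")
crop(t,280,180,540,290,3,"t_lid.png")
crop(t,130,195,240,305,5,"t_board.png")
crop(s,140,310,320,440,4,"s_board.png")
E
```

```text
(no output)
```

View pics/s_lid.png

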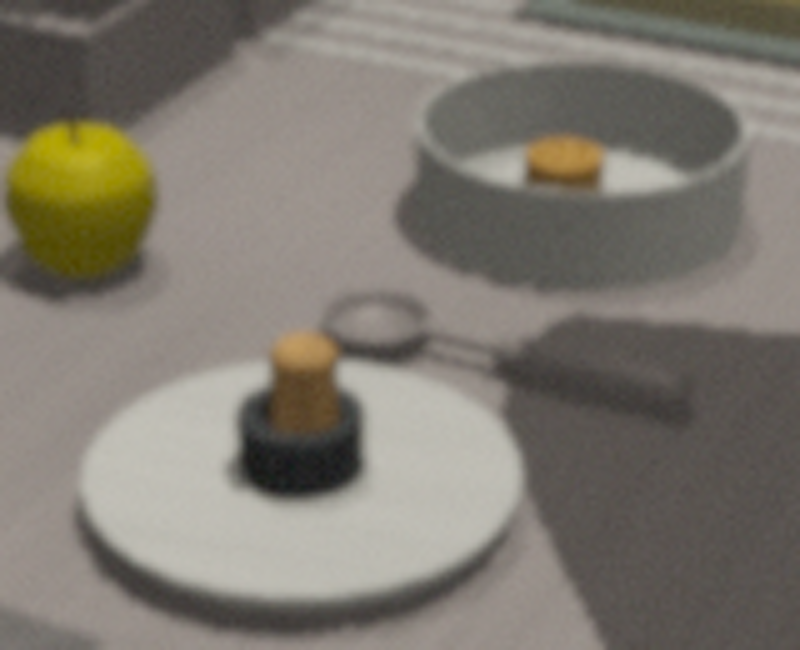

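View pics/t_lid.png

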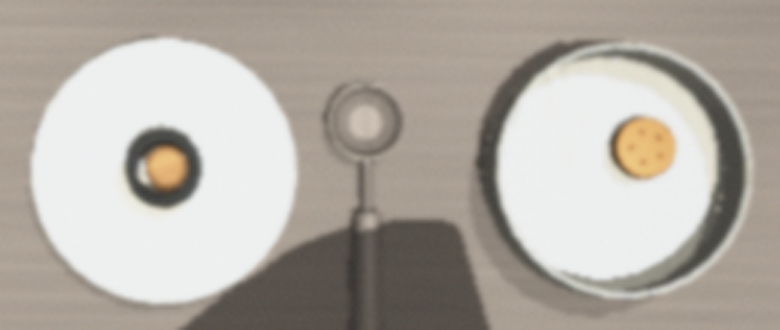

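View pics/t_board.png

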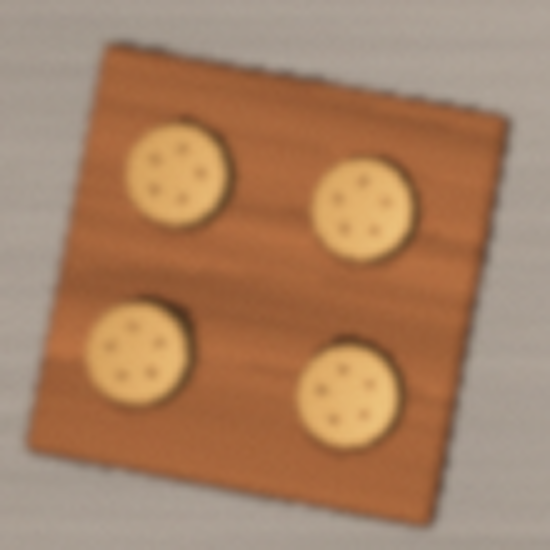

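View pics/s_board.png

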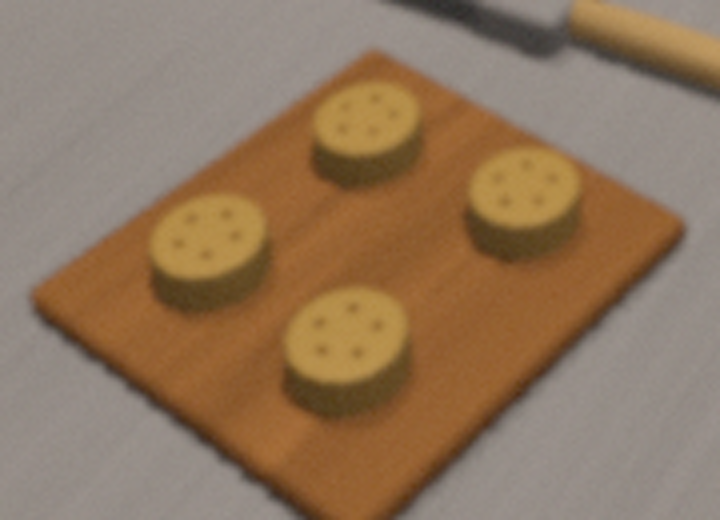

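```bash
python3 - <<'E'
from h import *
s=snapshot("side");t=snapshot("top")
L=lambda u0,v0,k,c:np.array([u0+(c[0]+.5)/k-.5,v0+(c[1]+.5)/k-.5])
tb=lambda *c:L(130,195,5,c); sb=lambda *c:L(140,310,4,c); tl=lambda *c:L(280,180,3,c); sl=lambda *c:L(250,170,5,c)
pts=dict(TL=(tb(177,174),sb(209,237)),TR=(tb(363,209),sb(367,118)),BR=(tb(349,395),sb(524,188)),BL=(tb(138,352),sb(347,334)),
post=(tl(166.5,167),sl(304,350)),collar=(tl(163.5,167),sl(300,412)),tinrim=(tl(620,169.5),sl(581,127)),b0=(tl(644,147),sl(566,153)),
bdTL=(tb(107,44),sb(35,295)),bdTR=(tb(508,118),sb(375,52)))
for k,(a,b) in pts.items():
    x,e=tri([(t,a),(s,b)]);print(k,x.round(4),round(e,2),'rad',np.hypot(*x[:2]).round(3))
# overlay of circles
def circ(c,r,z,n=90):
    a=np.linspace(0,2*np.pi,n);return np.c_[c[0]+r*np.cos(a),c[1]+r*np.sin(a),0*a+z]
E
```

```text
TL [0.5479 0.3171 0.0277] 0.22 rad 0.633
TR [0.5354 0.244  0.0284] 0.18 rad 0.588
BR [0.4635 0.2478 0.0275] 0.23 rad 0.526
BL [0.4787 0.3303 0.0279] 0.25 rad 0.582
post [ 0.5384 -0.0124  0.0702] 0.18 rad 0.539
collar [ 0.5398 -0.0106  0.0433] 0.28 rad 0.54
tinrim [ 0.5417 -0.2966  0.0493] 0.43 rad 0.618
b0 [ 0.558  -0.319   0.0232] 0.52 rad 0.643
bdTL [0.5995 0.3517 0.0082] 0.61 rad 0.695
bdTR [0.5731 0.1922 0.0076] 0.29 rad 0.604
```

```bash
python3 - <<'E'
from h import *
o=observe();M=R.from_rotvec(o["tool_rot"]).as_matrix();print(M.round(3)); print('jaw deg',np.degrees(np.arctan2(M[1,1],M[0,1])))
s=snapshot("side");t=snapshot("top")
def circ(c,r,z,n=120):
    a=np.linspace(0,2*np.pi,n);return np.c_[c[0]+r*np.cos(a),c[1]+r*np.sin(a),0*a+z]
K=4
for d,n,(u0,v0,u1,v1) in ((s,"s",(255,175,410,300)),(t,"t",(285,185,335+55,290)),(t,"t2",(430,185,540,290))):
    im=cv2.resize(d["pixels"][v0:v1,u0:u1,::-1],None,fx=5,fy=5,interpolation=cv2.INTER_CUBIC)
    for c,r,z,col in (((.5405,-.2966),.08,.05,(0,0,255)),((.5405,-.2966),.08,.0,(0,255,255)),((.539,-.0115),.086,.018,(255,0,0)),((.5385,-.0122),.013,.072,(0,255,0)),((.5395,-.011),.025,.044,(255,0,255)),((.558,-.319),.02,.021,(0,255,0))):
        p=((proj(d,circ(c,r,z))-[u0,v0]+.5)*5-.5)
        cv2.polylines(im,[np.round(p*8).astype(int)],True,col,1,cv2.LINE_AA,3)
    cv2.imwrite(f"pics/ov_{n}.png",im)
E
```

```text
[[-0.     0.306 -0.952]
 [ 0.    -0.952 -0.306]
 [-1.    -0.    -0.   ]]
jaw deg -72.19523040826492
```

View pics/ov_s.png

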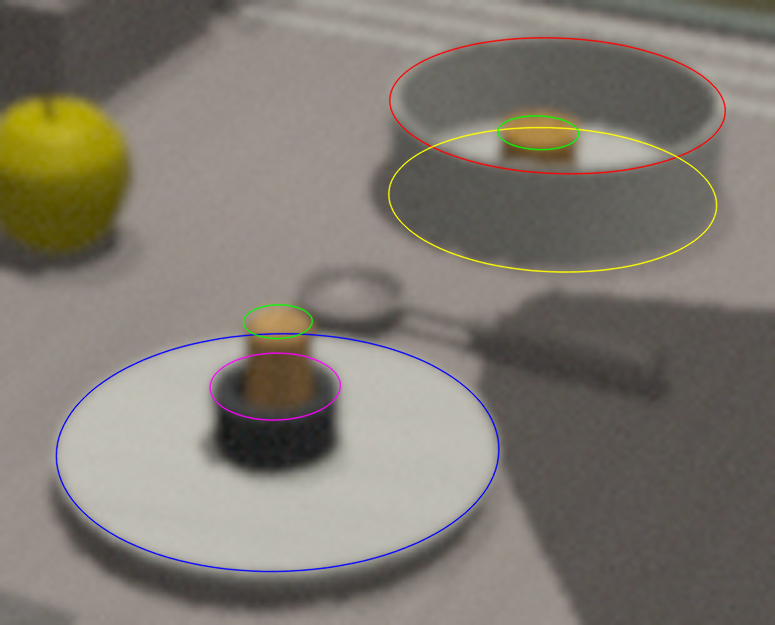

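View pics/ov_t.png

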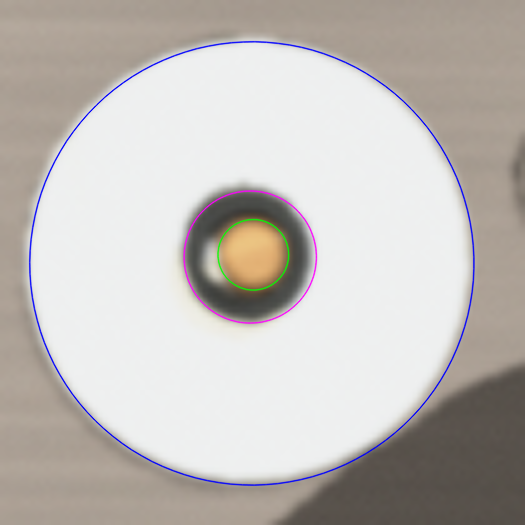

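View pics/ov_t2.png

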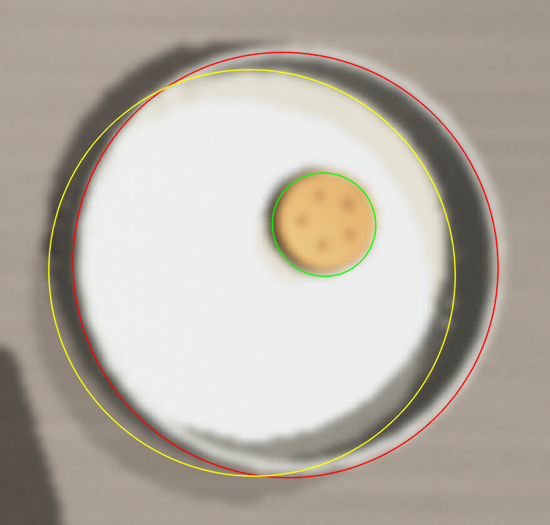

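Nothing else matches the description: the white pair at top (335,237) has the wooden post, and the turquoise one at (214,365) has none. The overlays agree with the images to about 1–2 mm. My estimates are tin (0.542, −0.298), post (0.5385, −0.012), and biscuits TR (0.535, 0.244) and BR (0.4635, 0.248). Moving now.

```bash
python3 -m jog '[{"dx":45,"dy":20,"dz":0,"turn":3,"fingers":0.72},{"dx":90,"dy":40,"dz":0,"turn":7,"fingers":0.72},{"dx":130,"dy":65,"dz":0,"turn":10,"fingers":0.72},{"dx":170,"dy":95,"dz":0,"turn":14,"fingers":0.72},{"dx":205,"dy":130,"dz":0,"turn":17.5,"fingers":0.72}]'
```

```text
clock: 0.9
position: [0.4056, -0.488, 0.2313]
tool_rot: [1.867, 0.596, -1.867]
contact_force: [0.4, -1.0, 0.6]
gripper_width: 0.718
```

```bash
python3 -m jog '[{"dx":25,"dy":40,"dz":0,"fingers":0.72},{"dx":50,"dy":82,"dz":0,"fingers":0.72},{"dx":70,"dy":127,"dz":0,"fingers":0.72},{"dx":90,"dy":172,"dz":0,"fingers":0.72},{"dx":100,"dy":220,"dz":0,"fingers":0.72}]'; python3 -m jog '[{"dx":0,"dy":50,"dz":0,"fingers":0.72},{"dx":0,"dy":100,"dz":0,"fingers":0.72},{"dx":0,"dy":150,"dz":0,"fingers":0.72},{"dx":0,"dy":200,"dz":0,"fingers":0.72},{"dx":0,"dy":250,"dz":0,"fingers":0.72}]'; python3 -m jog '[{"dx":5,"dy":50,"dz":-10,"fingers":0.72},{"dx":10,"dy":100,"dz":-20,"fingers":0.72},{"dx":20,"dy":150,"dz":-30,"fingers":0.72},{"dx":25,"dy":200,"dz":-40,"fingers":0.72},{"dx":32,"dy":250,"dz":-50,"fingers":0.72}]'; python3 -c "
from workcell import *
print(observe()['position'],observe()['tool_rot'])"
```

```text
[ 0.40558878 -0.48796382  0.23128464] [ 1.86748462  0.59635369 -1.86690194]invalid input
invalid input
invalid input
```

```bash
python3 -m jog '[{"dx":25,"dy":40,"dz":0,"turn":0,"fingers":0.72},{"dx":50,"dy":82,"dz":0,"turn":0,"fingers":0.72},{"dx":70,"dy":127,"dz":0,"turn":0,"fingers":0.72},{"dx":90,"dy":172,"dz":0,"turn":0,"fingers":0.72},{"dx":100,"dy":220,"dz":0,"turn":0,"fingers":0.72}]'; python3 -m jog '[{"dx":0,"dy":50,"dz":0,"turn":0,"fingers":0.72},{"dx":0,"dy":100,"dz":0,"turn":0,"fingers":0.72},{"dx":0,"dy":150,"dz":0,"turn":0,"fingers":0.72},{"dx":0,"dy":200,"dz":0,"turn":0,"fingers":0.72},{"dx":0,"dy":250,"dz":0,"turn":0,"fingers":0.72}]'; python3 -m jog '[{"dx":5,"dy":50,"dz":-10,"turn":0,"fingers":0.72},{"dx":10,"dy":100,"dz":-20,"turn":0,"fingers":0.72},{"dx":20,"dy":150,"dz":-30,"turn":0,"fingers":0.72},{"dx":25,"dy":200,"dz":-40,"turn":0,"fingers":0.72},{"dx":32,"dy":250,"dz":-50,"turn":0,"fingers":0.72}]'
```

```text
clock: 1.4
position: [0.5051, -0.2672, 0.2314]
tool_rot: [1.87, 0.594, -1.868]
contact_force: [0.5, -0.2, -0.5]
gripper_width: 0.718
clock: 1.9
position: [0.5035, -0.017, 0.2315]
tool_rot: [1.87, 0.594, -1.869]
contact_force: [0.8, -0.1, -0.3]
gripper_width: 0.721
clock: 2.4
position: [0.5347, 0.2264, 0.1824]
tool_rot: [1.869, 0.595, -1.869]
contact_force: [0.6, -1.0, 1.0]
gripper_width: 0.717
```

```bash
python3 -m jog '[{"dx":0,"dy":12,"dz":-40,"turn":0,"fingers":0.72},{"dx":0,"dy":12,"dz":-80,"turn":0,"fingers":0.72},{"dx":0,"dy":12,"dz":-105,"turn":0,"fingers":0.72},{"dx":0,"dy":12,"dz":-105,"turn":0,"fingers":0.72},{"dx":0,"dy":12,"dz":-105,"turn":0,"fingers":0.72}]'; python3 - <<'E'
from h import *
s=snapshot("side");t=snapshot("top")
crop(s,120,220,320,400,4,"g1s.png");crop(t,130,195,240,305,5,"g1t.png")
E
```

```text
clock: 2.9
position: [0.535, 0.2362, 0.078]
tool_rot: [1.869, 0.595, -1.87]
contact_force: [-0.0, 0.3, 0.2]
gripper_width: 0.718
```

View pics/g1s.png

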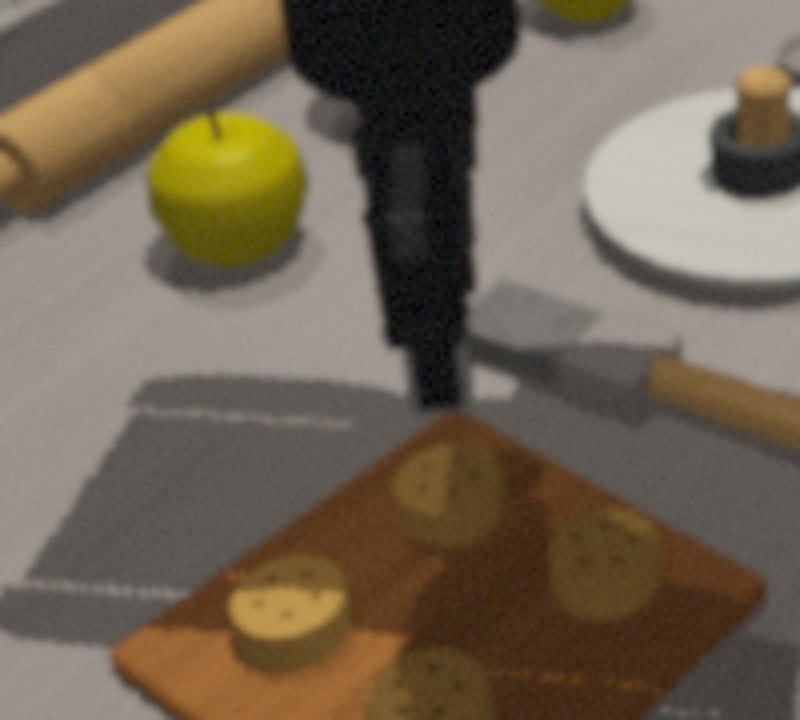

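View pics/g1t.png

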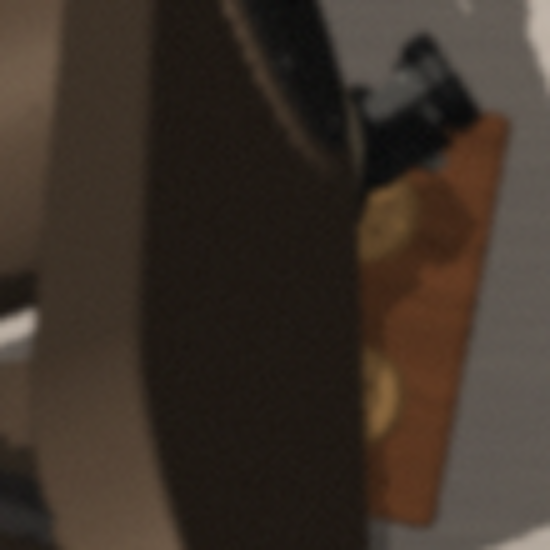

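```bash
python3 -m jog '[{"dx":0,"dy":8,"dz":-20,"turn":0,"fingers":0.72},{"dx":0,"dy":8,"dz":-40,"turn":0,"fingers":0.72},{"dx":0,"dy":8,"dz":-55,"turn":0,"fingers":0.72},{"dx":0,"dy":8,"dz":-63,"turn":0,"fingers":0.72},{"dx":0,"dy":8,"dz":-63,"turn":0,"fingers":0.72}]'; python3 - <<'E'
from h import *
s=snapshot("side")
crop(s,120,220,320,400,4,"g2s.png")
E
```

```text
clock: 3.5
position: [0.5347, 0.244, 0.0144]
tool_rot: [1.868, 0.595, -1.87]
contact_force: [-0.5, 0.1, 0.6]
gripper_width: 0.72
```

View pics/g2s.png

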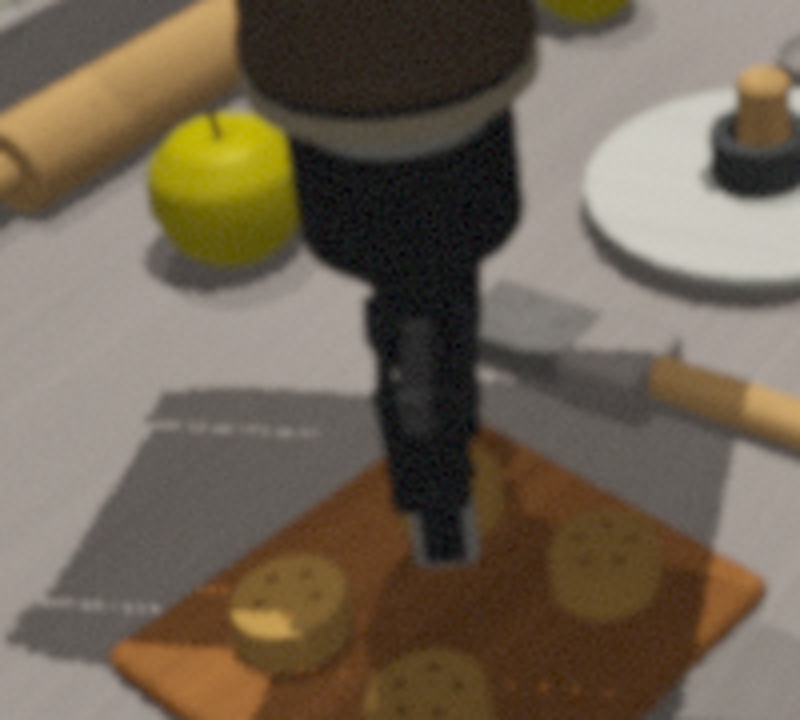

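The near finger's tip at (447,560) is in front of biscuit TR, and the biscuit lies between the jaws. Closing now.

```bash
python3 -m jog '[{"dx":0,"dy":0,"dz":0,"turn":0,"fingers":0.35},{"dx":0,"dy":0,"dz":0,"turn":0,"fingers":0.35},{"dx":0,"dy":0,"dz":0,"turn":0,"fingers":0.35},{"dx":0,"dy":0,"dz":0,"turn":0,"fingers":0.3},{"dx":0,"dy":0,"dz":0,"turn":0,"fingers":0.3}]'
```

```text
clock: 4.05
position: [0.5354, 0.2444, 0.0159]
tool_rot: [1.87, 0.595, -1.868]
contact_force: [-0.8, -2.0, 9.2]
gripper_width: 0.437
```

```bash
python3 -m jog '[{"dx":0,"dy":0,"dz":2,"turn":0,"fingers":0.3},{"dx":0,"dy":0,"dz":6,"turn":0,"fingers":0.3},{"dx":0,"dy":0,"dz":16,"turn":0,"fingers":0.3},{"dx":0,"dy":0,"dz":30,"turn":0,"fingers":0.3},{"dx":0,"dy":0,"dz":50,"turn":0,"fingers":0.3}]'; python3 - <<'E'
from h import *
s=snapshot("side")
crop(s,120,220,320,400,4,"g3s.png")
E
```

```text
clock: 4.55
position: [0.5346, 0.2441, 0.0656]
tool_rot: [1.868, 0.595, -1.87]
contact_force: [0.7, -0.0, -0.2]
gripper_width: 0.435
```

View pics/g3s.png

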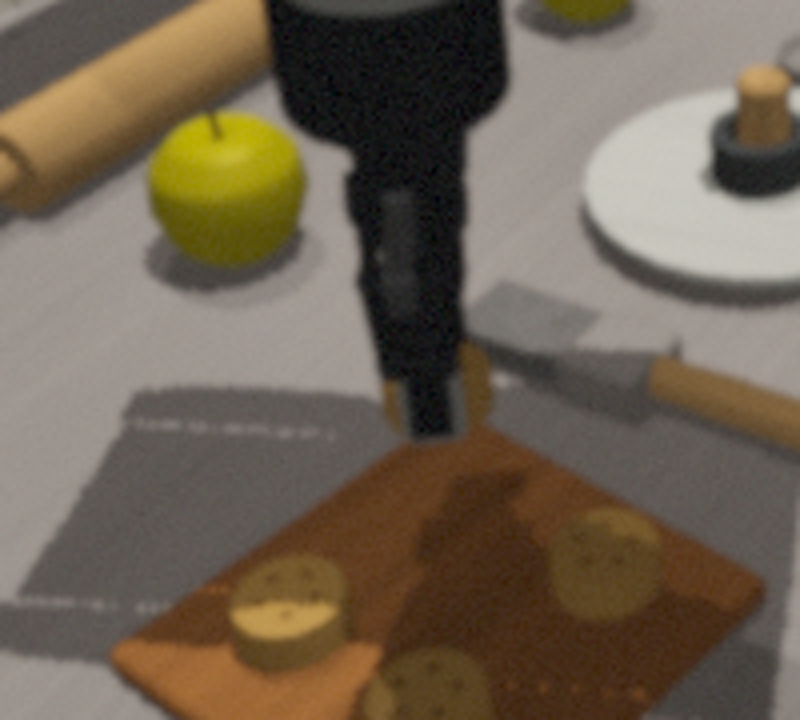

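The biscuit is held at (435,385). Next, carry it to the tin.

```bash
python3 -m jog '[{"dx":0,"dy":-25,"dz":35,"turn":0,"fingers":0.3},{"dx":0,"dy":-70,"dz":55,"turn":0,"fingers":0.3},{"dx":0,"dy":-120,"dz":65,"turn":0,"fingers":0.3},{"dx":0,"dy":-170,"dz":70,"turn":0,"fingers":0.3},{"dx":5,"dy":-220,"dz":70,"turn":0,"fingers":0.3}]';python3 -m jog '[{"dx":5,"dy":-50,"dz":0,"turn":0,"fingers":0.3},{"dx":10,"dy":-100,"dz":0,"turn":0,"fingers":0.3},{"dx":15,"dy":-150,"dz":0,"turn":0,"fingers":0.3},{"dx":20,"dy":-200,"dz":0,"turn":0,"fingers":0.3},{"dx":22,"dy":-245,"dz":0,"turn":0,"fingers":0.3}]'; python3 -m jog '[{"dx":0,"dy":-30,"dz":0,"turn":0,"fingers":0.3},{"dx":0,"dy":-45,"dz":-5,"turn":0,"fingers":0.3},{"dx":0,"dy":-45,"dz":-40,"turn":0,"fingers":0.3},{"dx":0,"dy":-45,"dz":-60,"turn":0,"fingers":0.3},{"dx":0,"dy":-45,"dz":-60,"turn":0,"fingers":0.3}]'
```

```text
clock: 5.1
position: [0.5397, 0.0241, 0.1366]
tool_rot: [1.871, 0.595, -1.866]
contact_force: [0.5, 0.7, -1.3]
gripper_width: 0.438
clock: 5.6
position: [0.562, -0.2219, 0.1359]
tool_rot: [1.87, 0.593, -1.868]
contact_force: [1.1, -0.2, 0.3]
gripper_width: 0.432
clock: 6.1
position: [0.5599, -0.2629, 0.0725]
tool_rot: [1.867, 0.599, -1.873]
contact_force: [-0.3, 0.7, 0.4]
gripper_width: 0.436
```

```bash
python3 -m jog '[{"dx":2,"dy":-6,"dz":-20,"turn":0,"fingers":0.3},{"dx":2,"dy":-6,"dz":-40,"turn":0,"fingers":0.3},{"dx":2,"dy":-6,"dz":-50,"turn":0,"fingers":0.3},{"dx":2,"dy":-6,"dz":-58,"turn":0,"fingers":0.3},{"dx":2,"dy":-6,"dz":-63,"turn":0,"fingers":0.3}]'; python3 -m jog '[{"dx":0,"dy":0,"dz":-1,"turn":0,"fingers":0.3},{"dx":0,"dy":0,"dz":-1,"turn":0,"fingers":0.3}]'
```

```text
clock: 6.6
position: [0.564, -0.27, 0.0119]
tool_rot: [1.869, 0.595, -1.868]
contact_force: [0.2, 0.1, -0.2]
gripper_width: 0.439
clock: 6.8
position: [0.564, -0.2703, 0.0111]
tool_rot: [1.869, 0.595, -1.869]
contact_force: [-0.1, 0.1, 0.5]
gripper_width: 0.438
```

```bash
python3 -m jog '[{"dx":0,"dy":0,"dz":-2,"turn":0,"fingers":0.3},{"dx":0,"dy":0,"dz":-4,"turn":0,"fingers":0.3},{"dx":0,"dy":0,"dz":-4,"turn":0,"fingers":0.3}]'; python3 - <<'E'
from h import *
s=snapshot("side")
crop(s,320,150,420,240,7,"p1s.png")
E
```

```text
clock: 7.1
position: [0.564, -0.2704, 0.007]
tool_rot: [1.869, 0.594, -1.868]
contact_force: [0.4, 0.1, 2.3]
gripper_width: 0.439
```

View pics/p1s.png

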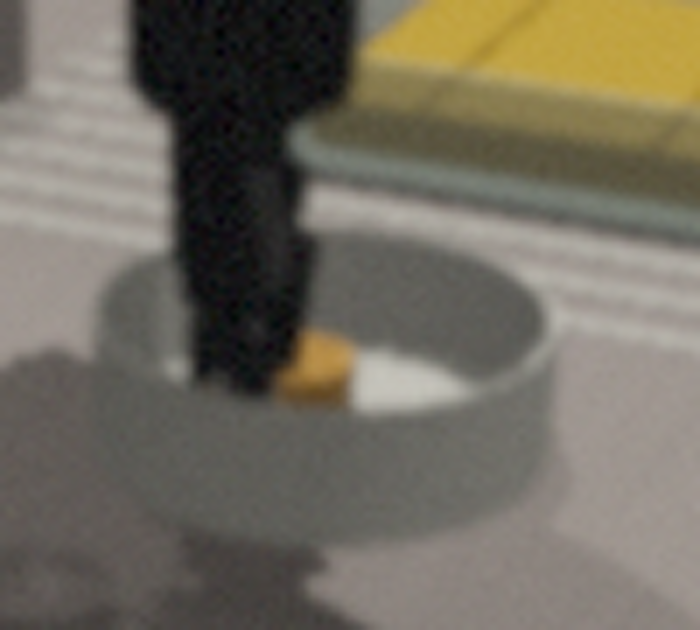

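Light contact (2.3 N) with the biscuit on the tin floor. Releasing with a small opening.

```bash
python3 -m jog '[{"dx":0,"dy":0,"dz":0,"turn":0,"fingers":0.5},{"dx":0,"dy":0,"dz":0,"turn":0,"fingers":0.57},{"dx":0,"dy":0,"dz":0,"turn":0,"fingers":0.57}]'; python3 -m jog '[{"dx":0,"dy":0,"dz":15,"turn":0,"fingers":0.57},{"dx":0,"dy":0,"dz":40,"turn":0,"fingers":0.57},{"dx":0,"dy":0,"dz":80,"turn":0,"fingers":0.57},{"dx":0,"dy":20,"dz":120,"turn":0,"fingers":0.65},{"dx":-10,"dy":65,"dz":140,"turn":0,"fingers":0.72}]';python3 -m jog '[{"dx":-10,"dy":50,"dz":0,"turn":0,"fingers":0.72},{"dx":-20,"dy":100,"dz":0,"turn":0,"fingers":0.72},{"dx":-30,"dy":150,"dz":0,"turn":0,"fingers":0.72},{"dx":-40,"dy":200,"dz":0,"turn":0,"fingers":0.72},{"dx":-50,"dy":245,"dz":0,"turn":0,"fingers":0.72}]';python3 - <<'E'
from h import *
s=snapshot("side");t=snapshot("top")
crop(s,320,150,420,240,4,"p2s.png");crop(t,430,185,540,290,5,"p2t.png")
E
```

```text
clock: 7.45
position: [0.5636, -0.2703, 0.0066]
tool_rot: [1.869, 0.595, -1.869]
contact_force: [-0.7, -1.0, 0.0]
gripper_width: 0.57
clock: 7.95
position: [0.5563, -0.2078, 0.151]
tool_rot: [1.874, 0.588, -1.864]
contact_force: [1.7, 1.1, 0.2]
gripper_width: 0.722
clock: 8.45
position: [0.5033, 0.0412, 0.1478]
tool_rot: [1.87, 0.594, -1.868]
contact_force: [0.8, 0.2, 0.3]
gripper_width: 0.72
```

View pics/p2t.png

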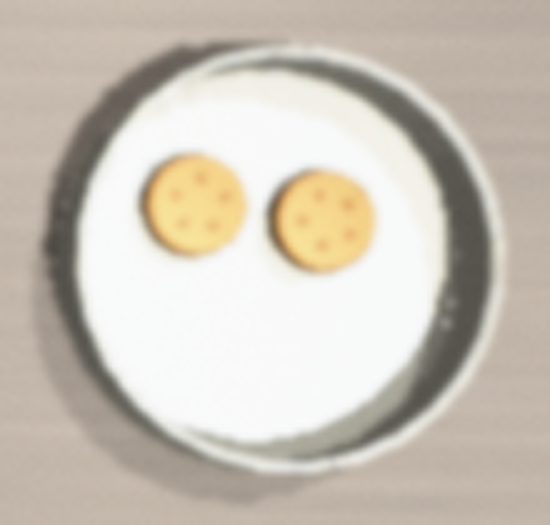

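View pics/p2s.png

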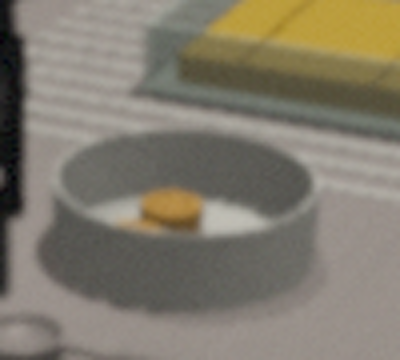

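Two biscuits now lie flat in the tin, at (195,204) and (324,220) in the crop, and the tin has not moved. Next is biscuit BR.

```bash
python3 -m jog '[{"dx":-10,"dy":50,"dz":0,"turn":0,"fingers":0.72},{"dx":-20,"dy":100,"dz":0,"turn":0,"fingers":0.72},{"dx":-30,"dy":150,"dz":-20,"turn":0,"fingers":0.72},{"dx":-40,"dy":190,"dz":-40,"turn":0,"fingers":0.72},{"dx":-40,"dy":206,"dz":-60,"turn":0,"fingers":0.72}]';python3 -m jog '[{"dx":0,"dy":0,"dz":-5,"turn":0,"fingers":0.72},{"dx":0,"dy":0,"dz":-10,"turn":0,"fingers":0.72}]'; python3 -c "
from workcell import *
print(observe()['position'])"
```

```text
clock: 9.05
position: [0.4631, 0.2484, 0.087]
tool_rot: [1.869, 0.597, -1.866]
contact_force: [-0.1, 0.0, -0.7]
gripper_width: 0.72
clock: 9.25
position: [0.4638, 0.2453, 0.0767]
tool_rot: [1.868, 0.595, -1.869]
contact_force: [0.0, -0.6, 0.6]
gripper_width: 0.72
[0.4638439  0.24528527 0.07674007]
```

```bash
python3 -m jog '[{"dx":0,"dy":2,"dz":-20,"turn":0,"fingers":0.72},{"dx":0,"dy":2,"dz":-40,"turn":0,"fingers":0.72},{"dx":0,"dy":2,"dz":-53,"turn":0,"fingers":0.72},{"dx":0,"dy":2,"dz":-60,"turn":0,"fingers":0.72},{"dx":0,"dy":2,"dz":-60,"turn":0,"fingers":0.72}]'; python3 -m jog '[{"dx":0,"dy":0,"dz":0,"turn":0,"fingers":0.35},{"dx":0,"dy":0,"dz":0,"turn":0,"fingers":0.35},{"dx":0,"dy":0,"dz":0,"turn":0,"fingers":0.3},{"dx":0,"dy":0,"dz":0,"turn":0,"fingers":0.3},{"dx":0,"dy":0,"dz":0,"turn":0,"fingers":0.3}]'
```

```text
clock: 9.75
position: [0.4638, 0.2467, 0.0163]
tool_rot: [1.869, 0.594, -1.87]
contact_force: [0.3, 0.0, 0.9]
gripper_width: 0.721
clock: 10.25
position: [0.4643, 0.2475, 0.0177]
tool_rot: [1.87, 0.595, -1.868]
contact_force: [-1.3, -3.8, 9.3]
gripper_width: 0.438
```

```bash
python3 -m jog '[{"dx":0,"dy":0,"dz":2,"turn":0,"fingers":0.3},{"dx":0,"dy":0,"dz":6,"turn":0,"fingers":0.3},{"dx":0,"dy":0,"dz":25,"turn":0,"fingers":0.3},{"dx":0,"dy":0,"dz":60,"turn":0,"fingers":0.3},{"dx":0,"dy":0,"dz":100,"turn":0,"fingers":0.3}]'; python3 -m jog '[{"dx":5,"dy":-45,"dz":20,"turn":0,"fingers":0.3},{"dx":10,"dy":-95,"dz":20,"turn":0,"fingers":0.3},{"dx":15,"dy":-145,"dz":20,"turn":0,"fingers":0.3},{"dx":20,"dy":-195,"dz":20,"turn":0,"fingers":0.3},{"dx":25,"dy":-243,"dz":20,"turn":0,"fingers":0.3}]'; python3 -m jog '[{"dx":5,"dy":-50,"dz":0,"turn":0,"fingers":0.3},{"dx":10,"dy":-100,"dz":0,"turn":0,"fingers":0.3},{"dx":14,"dy":-150,"dz":0,"turn":0,"fingers":0.3},{"dx":19,"dy":-200,"dz":0,"turn":0,"fingers":0.3},{"dx":20,"dy":-247,"dz":0,"turn":0,"fingers":0.3}]'
```

```text
clock: 10.75
position: [0.463, 0.2472, 0.1174]
tool_rot: [1.867, 0.595, -1.871]
contact_force: [0.8, 0.4, -0.9]
gripper_width: 0.434
clock: 11.25
position: [0.4887, 0.0026, 0.1373]
tool_rot: [1.87, 0.595, -1.868]
contact_force: [1.4, -0.1, -0.7]
gripper_width: 0.439
clock: 11.75
position: [0.5089, -0.245, 0.1373]
tool_rot: [1.87, 0.594, -1.868]
contact_force: [1.1, 0.4, 0.8]
gripper_width: 0.432
```

Target is B at (0.508, −0.307).

```bash
python3 -m jog '[{"dx":0,"dy":-40,"dz":0,"turn":0,"fingers":0.3},{"dx":0,"dy":-60,"dz":0,"turn":0,"fingers":0.3},{"dx":0,"dy":-60,"dz":-30,"turn":0,"fingers":0.3},{"dx":0,"dy":-60,"dz":-65,"turn":0,"fingers":0.3},{"dx":0,"dy":-60,"dz":-65,"turn":0,"fingers":0.3}]'
```

```text
clock: 12.25
position: [0.5064, -0.3008, 0.0684]
tool_rot: [1.867, 0.6, -1.875]
contact_force: [-0.8, 0.3, 0.2]
gripper_width: 0.438
```

```bash
python3 -m jog '[{"dx":0,"dy":-5,"dz":-20,"turn":0,"fingers":0.3},{"dx":0,"dy":-5,"dz":-40,"turn":0,"fingers":0.3},{"dx":0,"dy":-5,"dz":-50,"turn":0,"fingers":0.3},{"dx":0,"dy":-5,"dz":-57,"turn":0,"fingers":0.3},{"dx":0,"dy":-5,"dz":-58,"turn":0,"fingers":0.3}]'
```

```text
clock: 12.75
position: [0.5089, -0.3073, 0.0139]
tool_rot: [1.869, 0.595, -1.869]
contact_force: [-0.2, -0.8, -0.6]
gripper_width: 0.439
```

```bash
python3 -m jog '[{"dx":0,"dy":0,"dz":-3,"turn":0,"fingers":0.3},{"dx":0,"dy":0,"dz":-5,"turn":0,"fingers":0.3},{"dx":0,"dy":0,"dz":-5,"turn":0,"fingers":0.3}]'
```

```text
clock: 13.05
position: [0.509, -0.3077, 0.0088]
tool_rot: [1.869, 0.594, -1.869]
contact_force: [-0.1, -0.3, -1.5]
gripper_width: 0.432
```

```bash
python3 -m jog '[{"dx":0,"dy":0,"dz":-1,"turn":0,"fingers":0.3},{"dx":0,"dy":0,"dz":-1,"turn":0,"fingers":0.3}]'; python3 -m jog '[{"dx":0,"dy":0,"dz":0,"turn":0,"fingers":0.5},{"dx":0,"dy":0,"dz":0,"turn":0,"fingers":0.57},{"dx":0,"dy":0,"dz":0,"turn":0,"fingers":0.57}]'; python3 -m jog '[{"dx":0,"dy":0,"dz":15,"turn":0,"fingers":0.57},{"dx":0,"dy":0,"dz":40,"turn":0,"fingers":0.57},{"dx":0,"dy":0,"dz":80,"turn":0,"fingers":0.57},{"dx":0,"dy":20,"dz":120,"turn":0,"fingers":0.65},{"dx":10,"dy":60,"dz":150,"turn":0,"fingers":0.72}]';python3 -m jog '[{"dx":10,"dy":50,"dz":0,"turn":0,"fingers":0.72},{"dx":15,"dy":100,"dz":0,"turn":0,"fingers":0.72},{"dx":18,"dy":150,"dz":0,"turn":0,"fingers":0.72},{"dx":20,"dy":200,"dz":0,"turn":0,"fingers":0.72},{"dx":20,"dy":230,"dz":0,"turn":0,"fingers":0.72}]';python3 - <<'E'
from h import *
s=snapshot("side");t=snapshot("top")
crop(s,140,150,420,440,2,"p3s.png");crop(t,430,185,540,290,5,"p3t.png");crop(t,280,180,540,290,3,"p3t2.png")
E
```

```text
clock: 13.25
position: [0.509, -0.3077, 0.0087]
tool_rot: [1.869, 0.594, -1.868]
contact_force: [-2.4, 2.0, 16.7]
gripper_width: 0.441
clock: 13.55
position: [0.5088, -0.3076, 0.0076]
tool_rot: [1.869, 0.595, -1.869]
contact_force: [-0.0, -0.0, 0.7]
gripper_width: 0.569
clock: 14.05
position: [0.5186, -0.2498, 0.1603]
tool_rot: [1.872, 0.59, -1.868]
contact_force: [0.4, 0.8, -0.1]
gripper_width: 0.719
clock: 14.55
position: [0.5384, -0.0153, 0.1581]
tool_rot: [1.869, 0.596, -1.867]
contact_force: [0.7, -0.2, -0.1]
gripper_width: 0.716
```

View pics/p3t.png

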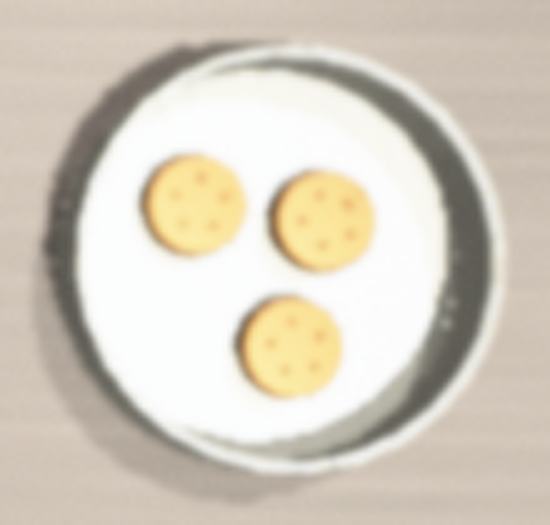

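View pics/p3s.png

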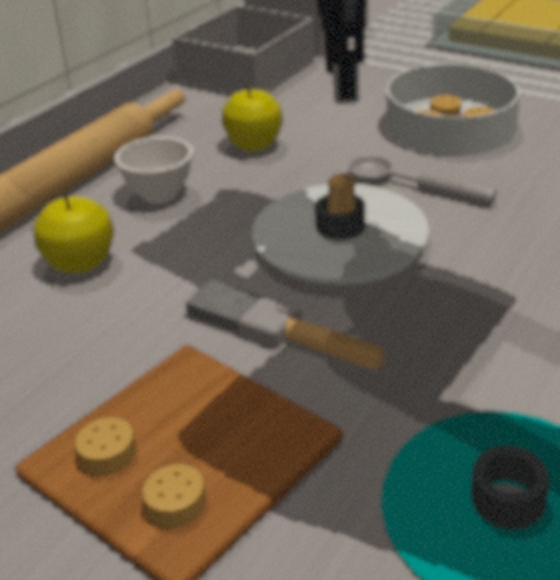

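Three biscuits lie flat in the tin and two remain on the board. The gripper is above the post, so I'm descending onto it.

```bash
python3 -m jog '[{"dx":0,"dy":3,"dz":-20,"turn":0,"fingers":0.72},{"dx":0,"dy":3,"dz":-50,"turn":0,"fingers":0.72},{"dx":0,"dy":3,"dz":-80,"turn":0,"fingers":0.72},{"dx":0,"dy":3,"dz":-80,"turn":0,"fingers":0.72}]'; python3 - <<'E'
from h import *
s=snapshot("side")
crop(s,230,150,390,300,5,"l1s.png")
t=snapshot("top")
u0,v0,u1,v1=430,185,540,290
im=cv2.resize(t["pixels"][v0:v1,u0:u1,::-1],None,fx=5,fy=5,interpolation=cv2.INTER_CUBIC)
a=np.linspace(0,2*np.pi,120)
for z in (.05,):
    p=((proj(t,np.c_[.542+.08*np.cos(a),-.298+.08*np.sin(a),0*a+z])-[u0,v0]+.5)*5-.5)
    cv2.polylines(im,[np.round(p*8).astype(int)],True,(0,0,255),1,cv2.LINE_AA,3)
cv2.imwrite("pics/ovtin2.png",im)
print(observe()["position"])
E
```

```text
clock: 15.05
position: [0.5365, -0.0157, 0.0749]
tool_rot: [1.866, 0.596, -1.874]
contact_force: [-0.0, 0.6, 0.1]
gripper_width: 0.716
[ 0.53854031 -0.01578491  0.07768966]
```

View pics/l1s.png

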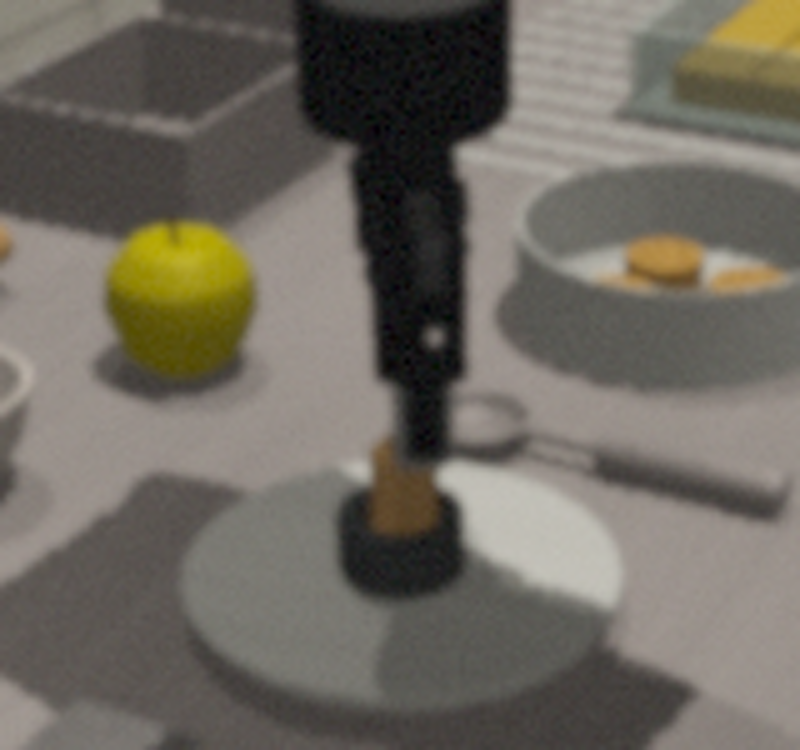

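View pics/ovtin2.png

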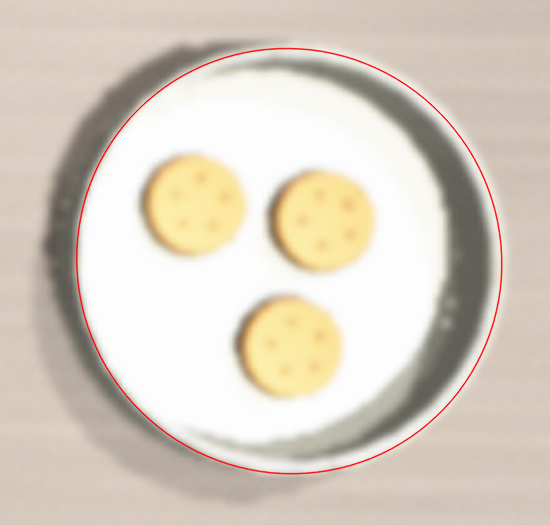

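```bash
python3 -m jog '[{"dx":0,"dy":3,"dz":-10,"turn":0,"fingers":0.72},{"dx":0,"dy":3,"dz":-20,"turn":0,"fingers":0.72},{"dx":0,"dy":3,"dz":-28,"turn":0,"fingers":0.72},{"dx":0,"dy":3,"dz":-28,"turn":0,"fingers":0.72}]'; python3 - <<'E'
from h import *
print(observe()["position"])
s=snapshot("side")
crop(s,270,190,370,290,6,"l2s.png")
E
```

```text
clock: 15.55
position: [0.5379, -0.0123, 0.0481]
tool_rot: [1.868, 0.596, -1.871]
contact_force: [-0.4, 0.6, 0.2]
gripper_width: 0.719
[ 0.53793839 -0.01227358  0.048054  ]
```

View pics/l2s.png

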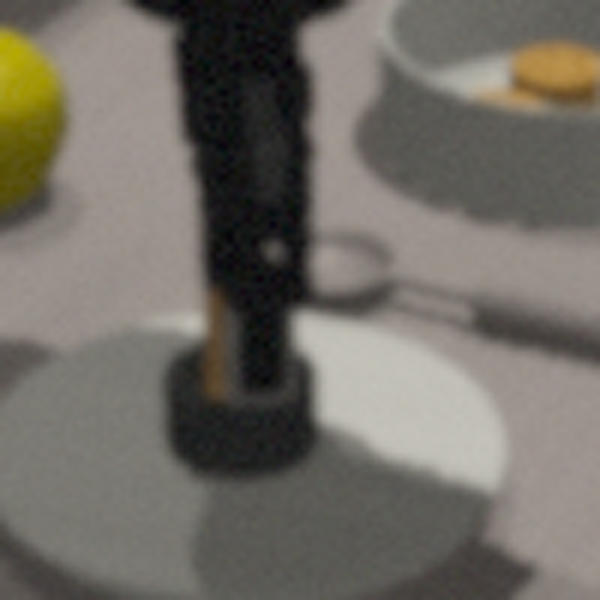

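```bash
python3 -m jog '[{"dx":0,"dy":0,"dz":1,"turn":0,"fingers":0.4},{"dx":0,"dy":0,"dz":2,"turn":0,"fingers":0.2},{"dx":0,"dy":0,"dz":2,"turn":0,"fingers":0.15},{"dx":0,"dy":0,"dz":2,"turn":0,"fingers":0.15},{"dx":0,"dy":0,"dz":2,"turn":0,"fingers":0.15}]'; python3 -m jog '[{"dx":0,"dy":0,"dz":2,"turn":0,"fingers":0.15}]'
```

```text
clock: 16.1
position: [0.5387, -0.0123, 0.0518]
tool_rot: [1.87, 0.595, -1.868]
contact_force: [-2.9, 1.3, 12.0]
gripper_width: 0.277
clock: 16.2
position: [0.5385, -0.0123, 0.0532]
tool_rot: [1.869, 0.595, -1.869]
contact_force: [0.3, 0.6, -5.3]
gripper_width: 0.279
```

Gripped: 0.277, consistent with 26 mm (the 40 mm biscuits read 0.437). Lifting.

```bash
python3 -m jog '[{"dx":0,"dy":0,"dz":4,"turn":0,"fingers":0.15},{"dx":0,"dy":0,"dz":12,"turn":0,"fingers":0.15},{"dx":0,"dy":0,"dz":25,"turn":0,"fingers":0.15},{"dx":0,"dy":0,"dz":45,"turn":0,"fingers":0.15},{"dx":0,"dy":0,"dz":65,"turn":0,"fingers":0.15}]';python3 - <<'E'
from h import *
print(observe()["position"])
s=snapshot("side")
crop(s,240,140,420,300,4,"l3s.png")
E
```

```text
clock: 16.7
position: [0.5385, -0.0124, 0.1194]
tool_rot: [1.869, 0.595, -1.869]
contact_force: [0.5, -0.1, -5.5]
gripper_width: 0.278
[ 0.53846387 -0.01237255  0.1194263 ]
```

View pics/l3s.png

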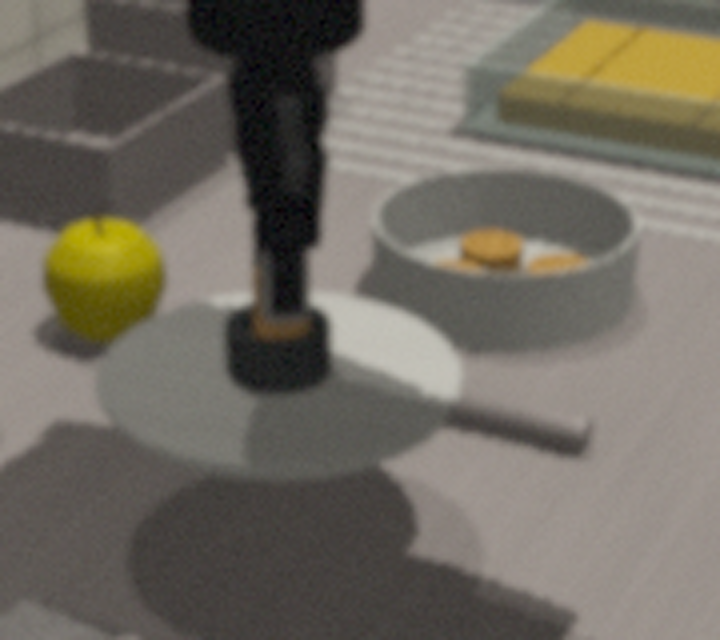

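Both lids are lifted level (about 5.5 N). Carrying them over the tin.

```bash
python3 -m jog '[{"dx":0,"dy":-5,"dz":15,"turn":0,"fingers":0.15},{"dx":0,"dy":-25,"dz":30,"turn":0,"fingers":0.15},{"dx":0,"dy":-55,"dz":40,"turn":0,"fingers":0.15},{"dx":0,"dy":-90,"dz":40,"turn":0,"fingers":0.15},{"dx":0,"dy":-125,"dz":40,"turn":0,"fingers":0.15}]';python3 -m jog '[{"dx":0,"dy":-35,"dz":0,"turn":0,"fingers":0.15},{"dx":2,"dy":-70,"dz":0,"turn":0,"fingers":0.15},{"dx":4,"dy":-105,"dz":0,"turn":0,"fingers":0.15},{"dx":4,"dy":-135,"dz":0,"turn":0,"fingers":0.15},{"dx":4,"dy":-155,"dz":0,"turn":0,"fingers":0.15}]';python3 -m jog '[{"dx":0,"dy":-5,"dz":-5,"turn":0,"fingers":0.15},{"dx":0,"dy":-6,"dz":-15,"turn":0,"fingers":0.15},{"dx":0,"dy":-6,"dz":-22,"turn":0,"fingers":0.15},{"dx":0,"dy":-6,"dz":-22,"turn":0,"fingers":0.15}]';python3 - <<'E'
from h import *
print(observe()["position"])
s=snapshot("side");t=snapshot("top")
crop(s,300,110,440,240,5,"l4s.png")
crop(t,430,180,540,290,5,"l4t.png")
E
```

```text
clock: 17.25
position: [0.5387, -0.1385, 0.1588]
tool_rot: [1.869, 0.595, -1.867]
contact_force: [0.5, 0.6, -6.1]
gripper_width: 0.277
clock: 17.75
position: [0.5424, -0.2944, 0.1582]
tool_rot: [1.87, 0.593, -1.869]
contact_force: [1.3, 0.0, -5.5]
gripper_width: 0.279
clock: 18.15
position: [0.5417, -0.2967, 0.1344]
tool_rot: [1.868, 0.598, -1.871]
contact_force: [0.3, 0.6, -5.5]
gripper_width: 0.276
[ 0.54172779 -0.29674848  0.13444249]
```

View pics/l4s.png

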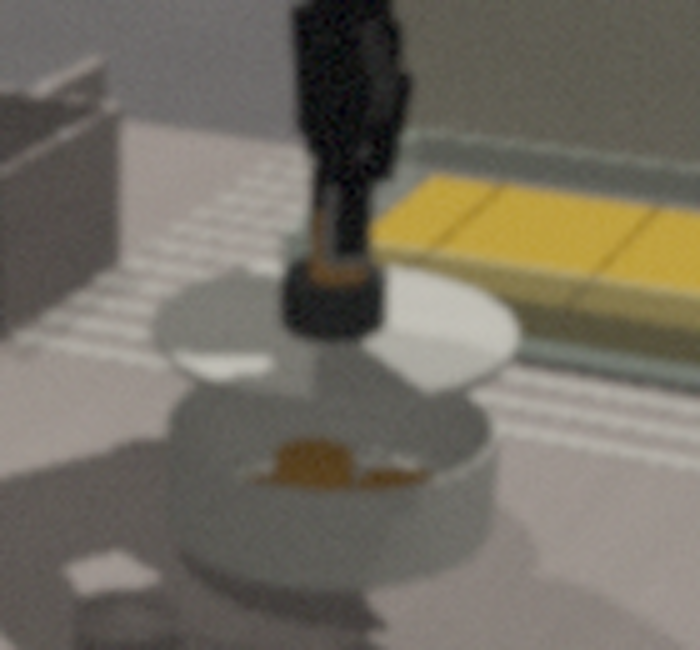

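View pics/l4t.png

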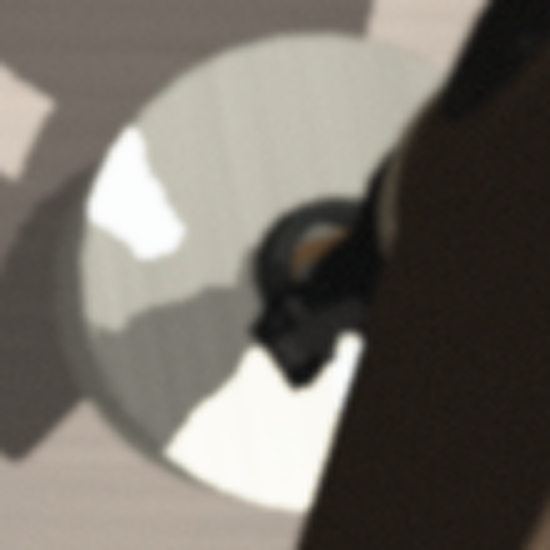

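```bash
python3 -m jog '[{"dx":0,"dy":0,"dz":-8,"turn":0,"fingers":0.15},{"dx":0,"dy":0,"dz":-16,"turn":0,"fingers":0.15},{"dx":0,"dy":0,"dz":-24,"turn":0,"fingers":0.15},{"dx":0,"dy":0,"dz":-29,"turn":0,"fingers":0.15},{"dx":0,"dy":0,"dz":-29,"turn":0,"fingers":0.15}]';python3 - <<'E'
from h import *
print(observe()["position"])
s=snapshot("side")
crop(s,310,130,420,240,6,"l5s.png")
E
```

```text
clock: 18.75
position: [0.542, -0.298, 0.1059]
tool_rot: [1.868, 0.596, -1.871]
contact_force: [0.4, -0.3, -5.2]
gripper_width: 0.275
[ 0.54204776 -0.29804917  0.10593037]
```

View pics/l5s.png

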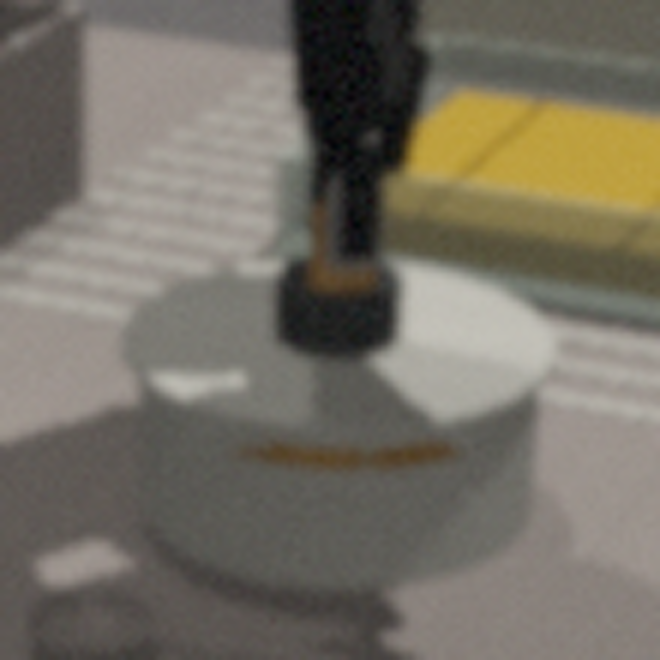

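Side crop: the lid spans 122–556 and the tin 138–540, both centred on about 339. Continuing down slowly and watching the force.

```bash
python3 -m jog '[{"dx":0,"dy":0,"dz":-3,"turn":0,"fingers":0.15},{"dx":0,"dy":0,"dz":-5,"turn":0,"fingers":0.15},{"dx":0,"dy":0,"dz":-7,"turn":0,"fingers":0.15},{"dx":0,"dy":0,"dz":-7,"turn":0,"fingers":0.15}]'
```

```text
clock: 19.2
position: [0.5425, -0.2983, 0.0998]
tool_rot: [1.869, 0.595, -1.869]
contact_force: [-1.2, 0.7, -5.2]
gripper_width: 0.278
```

```bash
python3 -m jog '[{"dx":0,"dy":0,"dz":-2,"turn":0,"fingers":0.15},{"dx":0,"dy":0,"dz":-3,"turn":0,"fingers":0.15},{"dx":0,"dy":0,"dz":-3,"turn":0,"fingers":0.15}]'
```

```text
clock: 19.5
position: [0.5425, -0.2983, 0.0968]
tool_rot: [1.869, 0.595, -1.869]
contact_force: [-0.2, 1.1, -6.3]
gripper_width: 0.278
```

```bash
python3 -m jog '[{"dx":0,"dy":0,"dz":-1,"turn":0,"fingers":0.15},{"dx":0,"dy":0,"dz":-2,"turn":0,"fingers":0.15},{"dx":0,"dy":0,"dz":-2,"turn":0,"fingers":0.15}]'; python3 -m jog '[{"dx":0,"dy":0,"dz":-1,"turn":0,"fingers":0.15},{"dx":0,"dy":0,"dz":-1,"turn":0,"fingers":0.15}]'
```

```text
clock: 19.8
position: [0.5425, -0.2983, 0.0949]
tool_rot: [1.869, 0.595, -1.869]
contact_force: [-0.2, 0.5, -6.1]
gripper_width: 0.282
clock: 20.0
position: [0.5426, -0.2984, 0.0939]
tool_rot: [1.869, 0.595, -1.869]
contact_force: [0.7, -0.3, -5.2]
gripper_width: 0.28
```

```bash
python3 -m jog '[{"dx":0,"dy":0,"dz":-1,"turn":0,"fingers":0.15},{"dx":0,"dy":0,"dz":-1,"turn":0,"fingers":0.15}]'; python3 -m jog '[{"dx":0,"dy":0,"dz":-1,"turn":0,"fingers":0.15},{"dx":0,"dy":0,"dz":-1,"turn":0,"fingers":0.15}]'
```

```text
clock: 20.2
position: [0.5427, -0.2984, 0.0938]
tool_rot: [1.869, 0.595, -1.869]
contact_force: [-3.5, 1.7, 8.0]
gripper_width: 0.271
clock: 20.4
position: [0.5427, -0.2984, 0.0937]
tool_rot: [1.869, 0.594, -1.868]
contact_force: [-8.5, 4.6, 23.7]
gripper_width: 0.28
```

Contact at TCP z 0.0938 m, exactly the predicted seated height. Easing off and letting go.

```bash
python3 -m jog '[{"dx":0,"dy":0,"dz":1.5,"turn":0,"fingers":0.15},{"dx":0,"dy":0,"dz":1.5,"turn":0,"fingers":0.3},{"dx":0,"dy":0,"dz":1.5,"turn":0,"fingers":0.45},{"dx":0,"dy":0,"dz":1.5,"turn":0,"fingers":0.6},{"dx":0,"dy":0,"dz":1.5,"turn":0,"fingers":0.72}]'; python3 -m jog '[{"dx":0,"dy":0,"dz":15,"turn":0,"fingers":0.8},{"dx":0,"dy":0,"dz":45,"turn":0,"fingers":0.95},{"dx":0,"dy":40,"dz":80,"turn":0,"fingers":0.95},{"dx":0,"dy":90,"dz":100,"turn":0,"fingers":0.95},{"dx":0,"dy":140,"dz":100,"turn":0,"fingers":0.95}]';python3 - <<'E'
from h import *
print(observe()["position"])
s=snapshot("side");t=snapshot("top")
u=np.linspace(0,2*np.pi,120)
for d,n,(u0,v0,u1,v1) in ((s,"s",(310,130,420,240)),(t,"t",(430,180,540,290))):
    im=cv2.resize(d["pixels"][v0:v1,u0:u1,::-1],None,fx=5,fy=5,interpolation=cv2.INTER_CUBIC)
    cv2.imwrite(f"pics/m_{n}0.png",im)
    for c,r,z,col in (((.5425,-.298),.086,.06,(0,0,255)),((.5425,-.298),.013,.114,(0,255,0)),((.5425,-.298),.025,.086,(255,0,255)),((.5425,-.298),.08,.0,(0,255,255))):
        p=((proj(d,np.c_[c[0]+r*np.cos(u),c[1]+r*np.sin(u),0*u+z])-[u0,v0]+.5)*5-.5)
        cv2.polylines(im,[np.round(p*8).astype(int)],True,col,1,cv2.LINE_AA,3)
    cv2.imwrite(f"pics/m_{n}.png",im)
E
```

```text
clock: 20.9
position: [0.5427, -0.2984, 0.0935]
tool_rot: [1.869, 0.595, -1.869]
contact_force: [-0.2, 0.2, 1.3]
gripper_width: 0.719
clock: 21.4
position: [0.544, -0.1645, 0.197]
tool_rot: [1.873, 0.59, -1.865]
contact_force: [-0.3, 0.7, -1.2]
gripper_width: 0.948
[ 0.54398818 -0.16447435  0.19697501]
```

View pics/m_s.png

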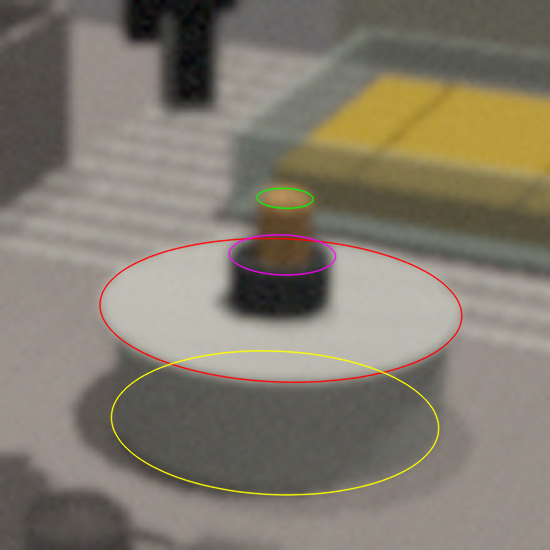

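View pics/m_t.png

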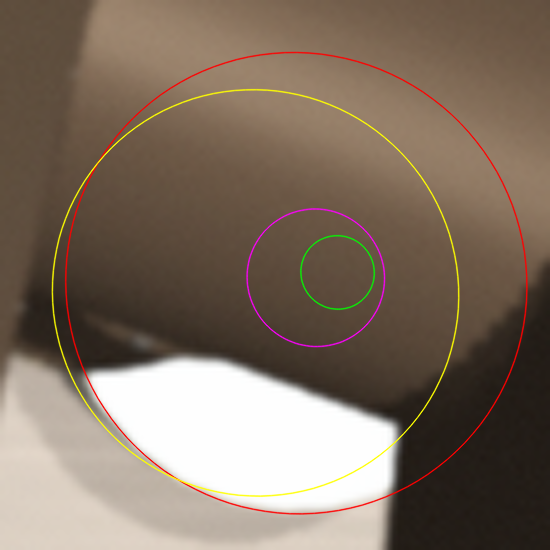

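View pics/m_s0.png

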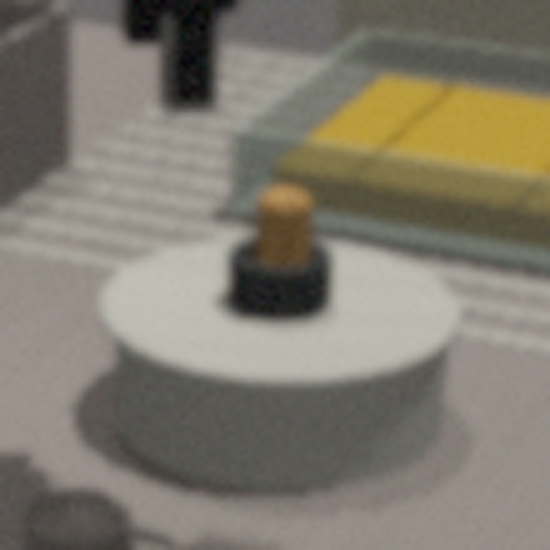

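The disc top, post and collar match the seated overlay at z = 60/114/86 mm, so the lids are home and level. Now for the collar: back over, jaws wide.

```bash
python3 -m jog '[{"dx":0,"dy":-45,"dz":0,"turn":0,"fingers":0.95},{"dx":0,"dy":-90,"dz":0,"turn":0,"fingers":0.95},{"dx":-1,"dy":-125,"dz":0,"turn":0,"fingers":0.95},{"dx":-1,"dy":-136,"dz":0,"turn":0,"fingers":0.95},{"dx":-1,"dy":-136,"dz":0,"turn":0,"fingers":0.95}]';python3 -m jog '[{"dx":0,"dy":0,"dz":0,"turn":0,"fingers":0.95}]'
```

```text
clock: 22.0
position: [0.5414, -0.3024, 0.1937]
tool_rot: [1.871, 0.592, -1.87]
contact_force: [0.5, 0.1, -0.2]
gripper_width: 0.95
clock: 22.1
position: [0.5414, -0.3001, 0.1935]
tool_rot: [1.869, 0.595, -1.87]
contact_force: [-0.3, -0.8, 0.7]
gripper_width: 0.949
```

Need dx +1.3, dy +1.7, dz −130.

```bash
python3 -m jog '[{"dx":1,"dy":2,"dz":-25,"turn":0,"fingers":0.95},{"dx":1,"dy":2,"dz":-50,"turn":0,"fingers":0.95},{"dx":1,"dy":2,"dz":-75,"turn":0,"fingers":0.95},{"dx":1,"dy":2,"dz":-90,"turn":0,"fingers":0.95},{"dx":1,"dy":2,"dz":-90,"turn":0,"fingers":0.95}]';python3 - <<'E'
from h import *
print(observe()["position"])
s=snapshot("side")
crop(s,310,130,420,240,6,"c1s.png")
E
```

```text
clock: 22.6
position: [0.5417, -0.297, 0.1016]
tool_rot: [1.867, 0.599, -1.871]
contact_force: [-0.0, 0.4, 0.4]
gripper_width: 0.948
[ 0.54169858 -0.29703651  0.10160941]
```

View pics/c1s.png

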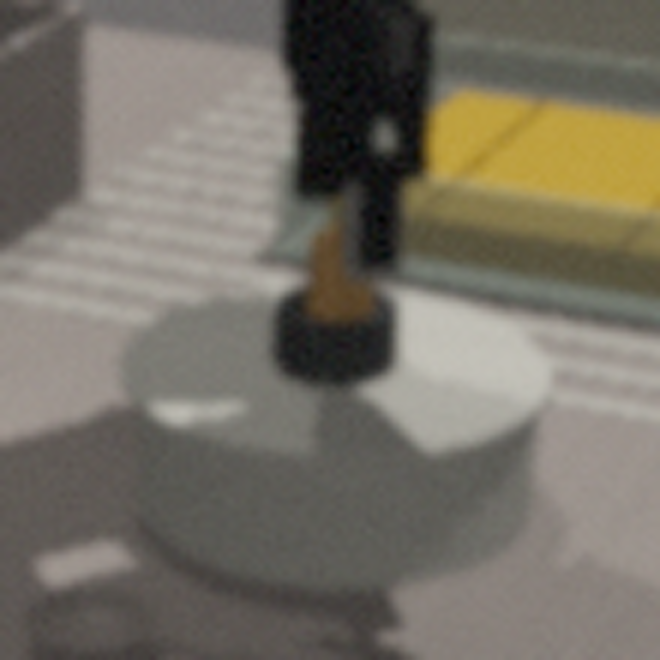

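```bash
python3 -m jog '[{"dx":0,"dy":0,"dz":-10,"turn":0,"fingers":0.95},{"dx":0,"dy":0,"dz":-20,"turn":0,"fingers":0.95},{"dx":0,"dy":0,"dz":-30,"turn":0,"fingers":0.95},{"dx":0,"dy":0,"dz":-36,"turn":0,"fingers":0.95},{"dx":0,"dy":0,"dz":-36,"turn":0,"fingers":0.95}]';python3 - <<'E'
from h import *
print(observe()["position"])
s=snapshot("side")
crop(s,310,130,420,240,6,"c2s.png")
E
```

```text
clock: 23.15
position: [0.542, -0.2984, 0.0661]
tool_rot: [1.869, 0.596, -1.871]
contact_force: [0.4, -0.5, 0.4]
gripper_width: 0.951
[ 0.54198934 -0.29839465  0.06608802]
```

View pics/c2s.png

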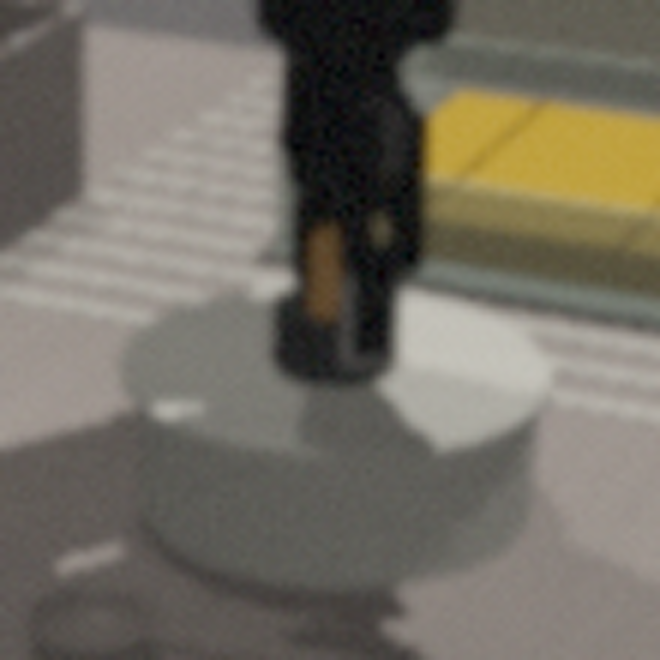

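```bash
python3 -m jog '[{"dx":0.5,"dy":0,"dz":0,"turn":0,"fingers":0.75},{"dx":0.5,"dy":0,"dz":0,"turn":0,"fingers":0.6},{"dx":0.5,"dy":0,"dz":0,"turn":0,"fingers":0.45},{"dx":0.5,"dy":0,"dz":0,"turn":0,"fingers":0.35},{"dx":0.5,"dy":0,"dz":0,"turn":0,"fingers":0.35}]';python3 -m jog '[{"dx":0,"dy":0,"dz":0,"turn":0,"fingers":0.35},{"dx":0,"dy":0,"dz":1,"turn":0,"fingers":0.35},{"dx":0,"dy":0,"dz":2,"turn":0,"fingers":0.35}]'
```

```text
clock: 23.7
position: [0.5433, -0.2988, 0.0682]
tool_rot: [1.869, 0.594, -1.868]
contact_force: [-3.1, 2.3, 11.1]
gripper_width: 0.56
clock: 24.0
position: [0.5431, -0.2987, 0.0694]
tool_rot: [1.869, 0.595, -1.869]
contact_force: [0.1, 0.2, -2.1]
gripper_width: 0.561
```

The collar is gripped (0.56) and the load is 2.1 N, the outer lid alone. Lifting straight up.

```bash
python3 -m jog '[{"dx":0,"dy":0,"dz":4,"turn":0,"fingers":0.35},{"dx":0,"dy":0,"dz":8,"turn":0,"fingers":0.35},{"dx":0,"dy":0,"dz":12,"turn":0,"fingers":0.35}]';python3 - <<'E'
from h import *
s=snapshot("side")
crop(s,310,130,420,240,6,"c3s.png")
E
```

```text
clock: 24.3
position: [0.5431, -0.2987, 0.0816]
tool_rot: [1.869, 0.595, -1.869]
contact_force: [0.1, -0.4, -2.2]
gripper_width: 0.565
```

View pics/c3s.png

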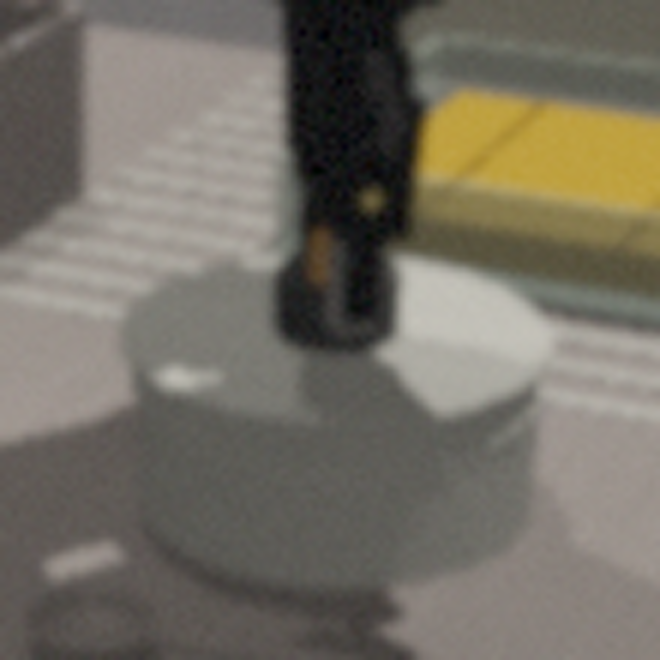

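The outer lid is rising level and alone. Continuing to about 14 cm.

```bash
python3 -m jog '[{"dx":0,"dy":0,"dz":8,"turn":0,"fingers":0.35},{"dx":0,"dy":0,"dz":18,"turn":0,"fingers":0.35},{"dx":0,"dy":0,"dz":28,"turn":0,"fingers":0.35},{"dx":0,"dy":0,"dz":38,"turn":0,"fingers":0.35},{"dx":0,"dy":0,"dz":50,"turn":0,"fingers":0.35}]';python3 -m jog '[{"dx":0,"dy":0,"dz":20,"turn":0,"fingers":0.35},{"dx":0,"dy":0,"dz":40,"turn":0,"fingers":0.35},{"dx":0,"dy":0,"dz":60,"turn":0,"fingers":0.35},{"dx":0,"dy":0,"dz":72,"turn":0,"fingers":0.35},{"dx":0,"dy":0,"dz":72,"turn":0,"fingers":0.35}]';python3 -m jog '[{"dx":0,"dy":0,"dz":0,"turn":0,"fingers":0.35},{"dx":0,"dy":0,"dz":0,"turn":0,"fingers":0.35},{"dx":0,"dy":0,"dz":0,"turn":0,"fingers":0.35},{"dx":0,"dy":0,"dz":0,"turn":0,"fingers":0.35}]';python3 - <<'E'
from h import *
o=observe();print(o["position"],o["contact_force"],abs(o["qd"]).max())
s=snapshot("side");cv2.imwrite("pics/f_s.png",s["pixels"][:,:,::-1])
s=snapshot("top");cv2.imwrite("pics/f_t.png",s["pixels"][:,:,::-1])
E
```

```text
clock: 24.85
position: [0.5431, -0.2987, 0.1322]
tool_rot: [1.869, 0.595, -1.869]
contact_force: [0.1, 0.2, -2.4]
gripper_width: 0.559
clock: 25.35
position: [0.5439, -0.2992, 0.2052]
tool_rot: [1.87, 0.592, -1.866]
contact_force: [0.4, -0.0, -2.3]
gripper_width: 0.562
clock: 25.75
position: [0.5428, -0.2985, 0.2024]
tool_rot: [1.869, 0.596, -1.87]
contact_force: [0.9, -0.4, -2.8]
gripper_width: 0.561
[ 0.54280736 -0.29854795  0.20244919] [ 0.85029542 -0.43295297 -2.83523809] 0.004385806823482068
```

View pics/f_s.png

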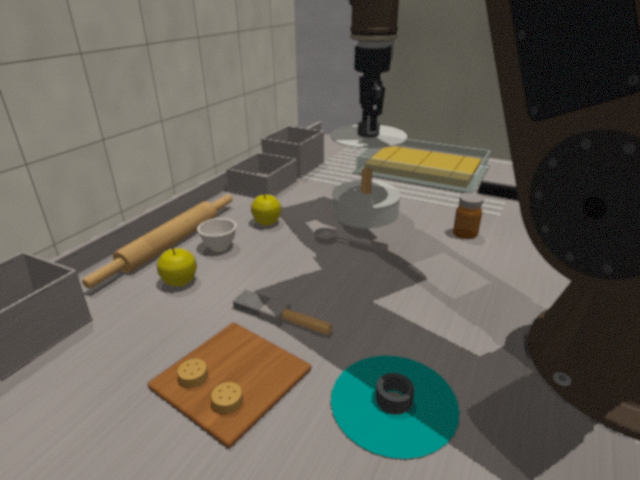

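View pics/f_t.png

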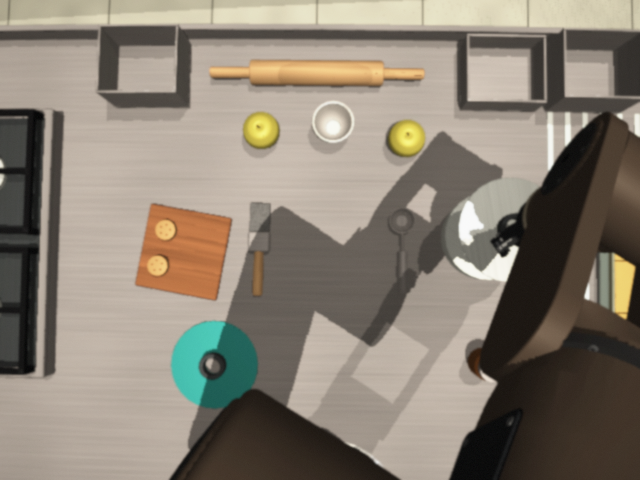

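```bash
python3 - <<'E'
from h import *
s=snapshot("side");crop(s,310,110,430,240,5,"f_c.png")
E
```

```text
(no output)
```

View pics/f_c.png

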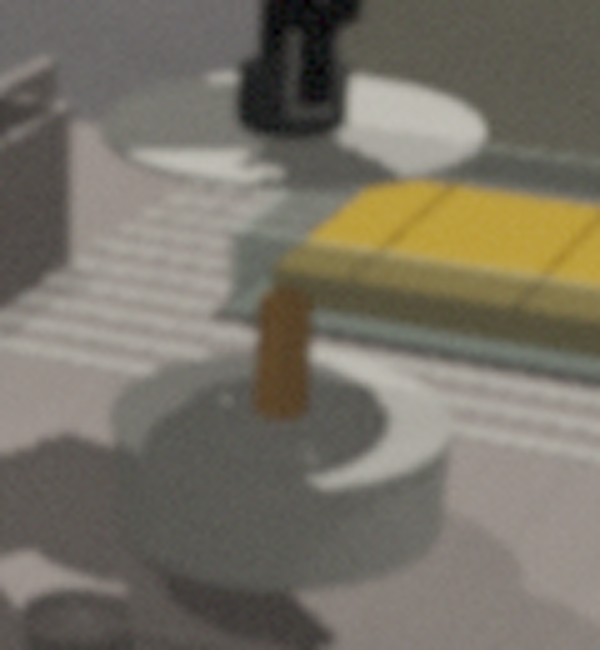

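The inner lid sits level on the tin, with its post upright at (283,350). The outer lid hangs level above it at (295,125). Handing in.

```bash
python3 -c "
from workcell import *
print(finish_job())
"
```

```text
the job is handed in; nothing more can be done
None
```

The job is done and handed in at about 26 s, with no verdict reported.

- **Biscuits:** I put two biscuits from the board into the tin. Seen from above, three lay flat in the tin and two were still on the board. The second one met the tin floor a little firmly, at about 17 N.
- **Nested lids:** I lowered the pair onto the tin by the post. It touched down with the tool at 93.8 mm, exactly the predicted height, and I let go. The side view then matched a fully seated, level lid. The arm blocked most of the top view, so centring was checked only from the side and from the tool position.
- **Outer lid:** I lifted it alone by the collar; the load was about 2.2–2.8 N, roughly this lid's own weight. At hand-in it was held still and looked level, about 13 cm above where it sat. The inner lid was closed on the tin with its post upright.
- **Bystanders:** the last pictures show nothing else moved. The jar is partly hidden from above but stands in its place in the side view, and the turquoise look-alike was not touched.

Two measurements disagreed slightly. My heights read 1–2 mm low, which is within the camera calibration. The gripper opening reads about 2–3 mm under the true size.

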